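# Put three mixed-up machined parts back with their own kind

### The arm

A 6-joint arm with a two-finger parallel gripper is mounted at the origin on the work surface. World frame = base frame: x ahead of the robot, y to its left, z up, the work surface at z = 0. Lengths are in m, angles in rad, forces in N, time in s.
With the tool pointing down it reaches from about 0.325 to 0.775 m from the base axis. Payload 5.5 kg.
Tool frame: the origin (TCP) lies midway between the tips of the shut fingers; the grasp point (between the pads) lies 19 mm behind it; x points along the fingers, z is the direction in which the jaws open and shut, and the axes are right-handed (so a half turn about x gives the same grasp; the last joint's range is limited). The gripper opens to 88 mm and grips with 3 to 60 N. Pads are 20 mm wide; open, the fingers measure 115 mm over their backs; the gripper's body (75 mm by 178 mm) begins 61 mm behind the grasp point.
Start: joints at [-1.307, 0.091, 1.231, -0, 1.82, -0.057], TCP at [0.189, -0.569, 0.223] pointing down, gripper open.
Joint ranges: [-2.87, 2.87], [-0.86, 2.18], [0.17, 2.46], [-1.51, 4.65], [0.06, 2.69], [-2.65, 2.65]. Speed limits (rad/s): [2.57, 2.57, 3.01, 3.14, 3.14, 3.14].

### API

Orientations are given as [roll, pitch, yaw] about the fixed x, y, z axes, in that order (R = Rz(yaw) Ry(pitch) Rx(roll)).
In Python, from workcell import env, viewer, finder gives the robot as it stands.
- The arm moves only by the tool send_rows, never from a script. Its argument "commands" is one flat list of numbers, 7 for each row, row after row: the shift along the tool's x, y, z in m, then the turn, a rotation vector about the tool's x, y, z in degrees, then the finger opening in m, from 0 to 0.0878. In form: [dx, dy, dz, wx, wy, wz, hand, dx, dy, dz, wx, wy, wz, hand, ...]. A call has exactly 10 rows; each row is the pose to reach, as a shift and turn from the pose commanded when the call began, along the tool's axes at that moment; what a row does not reach only later rows make up. A row lasts 1/8 s, in which the tool goes at most 62.5 mm and 10.7 degrees, less where a joint would pass 70% of its speed; a pose out of reach is approached as far as the arm can. A call with a gripper value outside its range is refused whole. The fingers move at their own pace and stop on an object; the grip force is fixed at half the most. Time passes only in rows, so rows that repeat a pose let the fingers close, or fill a call up. It gives the time, the measured TCP pose, the force and the opening at its end, in the units of the state.
- env.get_state(): the state, without advancing time (a new reading comes with each control period).
- viewer.capture(name): name is "scene" or "side" or "wrist"; returns (picture, depth): 420x560x3 uint8, red, green, blue; 420x560 float32, m along the optical axis (not along the pixel's ray), 0 where there is no reading.
- viewer.get_calibration(name): a dict with "vfov" (degrees; the focal length in pixels is half the picture's height over the tangent of half this angle, whatever the lens; pixels are square), "cx", "cy" (the principal point, pixels), "eye" and "orientation" of the camera in the world; the wrist camera has in their place "hand_eye" (4x4, takes a point from camera to tool coordinates, whose origin is the TCP and whose axes are the tool frame's). Camera axes: x right, y down, z forward; pixel columns grow to the right and rows downward; lengths in m; the calibration is good to about 2 mm. A picture is of the moment at which its call begins: read the wrist's pose just before it. get_calibration takes no time and is no camera call.
- env.sign_off(): hands the job in, once; it reports no verdict.
Trained networks look in the newest picture that a camera, given by its name, has taken for a name from the list of things; names that differ only in an ending like _2 or _b are one class to them, and where a whole thing is asked for, a point or a joint stands for the part that bears it (a point fixed in the world has none). Each returns a list of dicts, best first, with "p" (0 to 1); they miss things now and then, are a little off and sometimes report something else, mostly with a low value. They report only what shows in the picture. A call takes as long as a camera call. They do not tell look-alikes from the thing itself.
- finder.spot_in(camera, label): "bbox" ([left, top, width, height] in pixels, round what is visible of it).
- finder.masks_of(camera, label): "region" (420x560 bool, what is visible of it) and "bbox" ([left, top, width, height] in pixels, round what is visible of it).
The state is a dict: "time_s": time; "joints": joint angles; "dq": joint speeds; "effort": joint torques, N m; "tool_pos": TCP position; "ee_rot": TCP orientation; "force": force on the tool from outside, world axes, zero at the start; "wrist_torque": the same for the moment, N m; "grip_width": finger opening in m.
Only numpy, scipy, OpenCV 4.12 (cv2) and the standard library are available. Lean on these libraries where they do the work, as an engineer would, in place of code of your own. Each camera call takes 0.05 s, during which the arm holds its last target.

### The job

The three large parts stand in each other's trays: put the bearing, the flanged hub and the fork end each into the tray that holds the small parts of its own kind, standing flat and upright in the middle of the wide compartment. Park one of them on the empty cork pad on the way and let go of it there. Set every part down without dropping it, and leave the bottle and the grey cup standing where they are.

Things in the scene. Friction and masses are not known exactly. Their poses are not given: they have to be found in the camera images.
- bearing_mid (a point): Loose large bearing: plain thick steel ring, 52 mm outside diameter, 25 mm round through-hole, 36 mm high, about 0.3 kg, axis upright. Point: its centre, half-way up (18 mm above its underside); z axis up. Grasp across the 52 mm diameter.
- hub_mid (a point): Loose large flanged hub, aluminium: square flange 50 x 50 mm, 12 mm thick, with a round boss 30 mm in diameter standing on it up to 44 mm overall height, about 0.2 kg. Point: on the axis, half-way up (22 mm above its underside); x and y axes parallel to the flange's sides, z up. Grasp across the boss, above the flange.
- fork_mid (a point): Loose large fork end (clevis), dark steel: block 36 mm along x, 40 mm along y, 18 mm high, with two upright cheeks 11 mm thick, up to 46 mm overall height; the gap of 18 mm between the cheeks runs along x. About 0.3 kg. Point: the centre, half-way up (23 mm above its underside); z up. Grasp across its 40 mm (along its y axis), on the outer faces of the cheeks.
- tray_bearings: Fixed grey tray for bearings: walls 11 mm high, 4 mm thick; floor 3 mm thick. Wide compartment (100 x 100 mm inside) and a narrow one (44 x 100 mm) with three small bearings (26 mm steel rings) fixed in a row (up to 30 mm above the table). Origin: on the table under the middle of the wide compartment; x axis towards the narrow one, whose middle is 76 mm away; z up. At the start a large part of another kind stands in it.
- tray_hubs: Fixed grey tray for flanged hubs: walls 11 mm high, 4 mm thick; floor 3 mm thick. Wide compartment (100 x 100 mm inside) and a narrow one (44 x 100 mm) with three small hubs (25 mm square flange, boss) fixed in a row (up to 30 mm above the table). Origin: on the table under the middle of the wide compartment; x axis towards the narrow one, whose middle is 76 mm away; z up. At the start a large part of another kind stands in it.
- tray_forks: Fixed grey tray for fork ends: walls 11 mm high, 4 mm thick; floor 3 mm thick. Wide compartment (100 x 100 mm inside) and a narrow one (44 x 100 mm) with three small fork ends (22 mm long, two cheeks) fixed in a row (up to 30 mm above the table). Origin: on the table under the middle of the wide compartment; x axis towards the narrow one, whose middle is 76 mm away; z up. At the start a large part of another kind stands in it.
- pad: Fixed square cork pad, 120 x 120 mm, 4 mm thick, empty at the start: the free spot. Origin under its centre, on the table; z up.
- bottle: Bystander: small closed amber bottle, 48 mm diameter, 115 mm tall, standing upright beyond the trays. Origin under its centre. Leave it alone.
- cup: Bystander: empty grey plastic cup, 70 mm diameter, 75 mm tall, standing beyond the trays. Origin under its centre; z up. Leave it alone.
Mind the look-alikes: they are no part of the job. What is shaped like the tray_bearings but yellow is not meant. Leave any green look-alike of the part that bears bearing_mid alone.

How it is judged:
By the outcome, as a careful person would: the job done as asked, in the order asked, and still so for the second after the job is handed in, with the robot touching nothing.
It also fails if it takes over 112 s, if anything falls off the work surface, if the arm or the gripper's body presses on something with over 40 N, if the wrist force passes 120 N, or if a joint passes its speed limit or range.

## Working session

There is one attempt and no reset: what is moved stays moved. The work goes in short steps, Python scripts to look and compute and a tool call to move; the robot and the scene stay as the last step left them, time stands still between calls to the robot, and variables do not carry over. Pictures are saved under pics/ and viewed, and the job is handed in when it is done.

Besides the shell and the picture viewer there is one more tool, called after ">>>" as name(argument=value, ...) on one line, values as JSON. send_rows: Moves the arm, as the interface text tells. Its arguments: {"type":"object","properties":{"commands":{"type":"array","items":{"type":"number"}}},"required":["commands"]}

```bash
ls; mkdir -p pics; python3 - <<'E'
from workcell import env, viewer, finder
import cv2
print(env.get_state())
for n in("scene","side","wrist"):
    p,d=viewer.capture(n); cv2.imwrite(f"pics/{n}0.png",p[:,:,::-1]); print(n,viewer.get_calibration(n))
E
```

```text
pics
{'time_s': 0.0, 'joints': array([-1.30672154e+00,  9.18678173e-02,  1.23185797e+00,  1.43893779e-05,
        1.81978973e+00, -5.67236244e-02]), 'dq': array([-0.00044852, -0.00085324,  0.00073396, -0.00024847,  0.00085751,
        0.00087733]), 'effort': array([-2.61786634e-03, -4.46461809e+01, -4.06444287e+01,  6.97291712e-02,
        2.96399428e-02, -1.47606897e-04]), 'tool_pos': array([ 0.18910913, -0.56911663,  0.22151728]), 'ee_rot': array([3.07761309, 1.56887341, 1.8276187 ]), 'force': array([-0.61444716,  0.46710431,  0.2823114 ]), 'wrist_torque': array([-0.00706751,  0.01136221, -0.01557118]), 'grip_width': 0.08760738745268087}
scene {'vfov': 48.80579514192861, 'cx': 279.13923768295507, 'cy': 202.5025497384325, 'eye': array([1.16313972, 0.28346053, 0.85463783]), 'orientation': array([-2.38601295,  0.00713055,  1.88332397])}
side {'vfov': 50.9058275980066, 'cx': 281.84760459388417, 'cy': 210.15450856297014, 'eye': array([0.35552583, 0.9385398 , 0.74130772]), 'orientation': array([-2.23018581,  0.00723081, -3.04612394])}
wrist {'vfov': 69.34029390202731, 'cx': 281.25060988255353, 'cy': 207.17315105117524, 'hand_eye': array([[ 1.61164053e-03, -3.02878441e-01,  9.53027834e-01,
        -1.62655791e-01],
       [ 4.88707188e-04, -9.53028720e-01, -3.02879549e-01,
         8.29447666e-02],
       [ 9.99998582e-01,  9.53884508e-04, -1.38792084e-03,
        -6.60831780e-04],
       [ 0.00000000e+00,  0.00000000e+00,  0.00000000e+00,
         1.00000000e+00]])}
```

View pics/scene0.png

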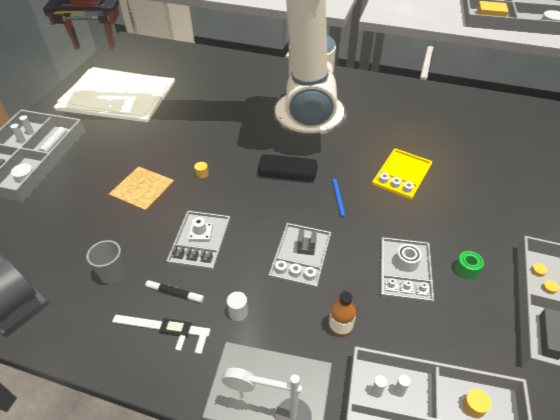

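View pics/side0.png

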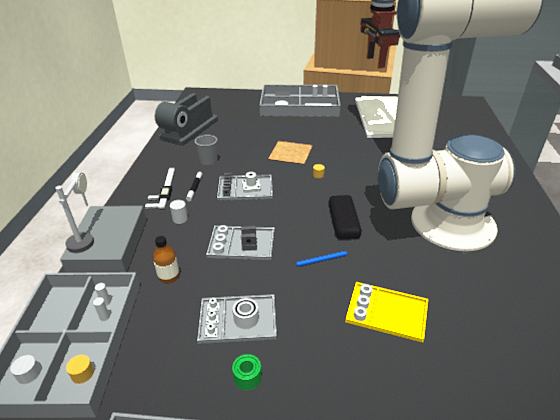

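View pics/wrist0.png

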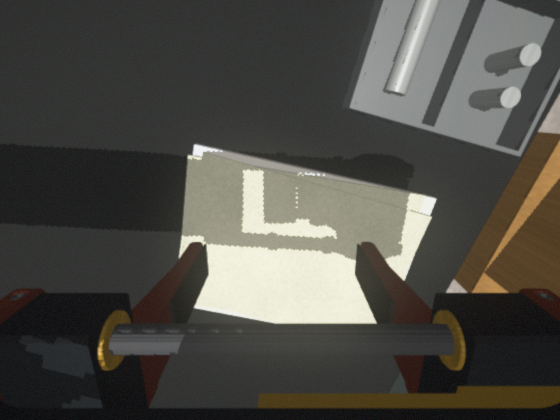

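The scene picture shows three grey trays: the forks tray at about (200,238) holds the hub, the bearings tray at (300,253) holds the fork, and the hubs tray at (407,267) holds the bearing. The empty cork pad is at (142,187). The look-alikes are the yellow tray at (403,173) and the green ring at (469,264).

```bash
cat > h.py <<'E'
import numpy as np, cv2
from scipy.spatial.transform import Rotation as R
from workcell import env, viewer, finder
def rpy(o): return R.from_euler('xyz',o).as_matrix()
def cam(name,st=None):
    c=viewer.get_calibration(name)
    f=210/np.tan(np.radians(c['vfov'])/2)
    if 'eye' in c: Rm,t=rpy(c['orientation']),np.array(c['eye'])
    else:
        H=np.array(c['hand_eye']);T=rpy(st['ee_rot']);Rm=T@H[:3,:3];t=T@H[:3,3]+st['tool_pos']
    return f,c['cx'],c['cy'],Rm,t
def cloud(d,C):
    f,cx,cy,Rm,t=C
    v,u=np.mgrid[0:420,0:560]
    P=np.stack([(u-cx)/f*d,(v-cy)/f*d,d],-1)
    return P@Rm.T+t
def proj(P,C):
    f,cx,cy,Rm,t=C
    q=(np.atleast_2d(P)-t)@Rm
    return np.c_[q[:,0]/q[:,2]*f+cx,q[:,1]/q[:,2]*f+cy]
E
python3 - <<'E'
from h import *
for n in("scene","side"):
    p,d=viewer.capture(n);C=cam(n);W=cloud(d,C);np.save(f'/tmp/W_{n}.npy',W);np.save(f'/tmp/I_{n}.npy',p)
    for l in ["bearing_mid","hub_mid","fork_mid","tray_bearings","tray_hubs","tray_forks","pad","bottle","cup"]:
        for r in finder.masks_of(n,l):
            if r['p']<.3: continue
            m=r['region']&(d>0);w=W[m]
            (c,s,a)=cv2.minAreaRect(w[:,:2].astype(np.float32))
            print(n,l,round(r['p'],2),np.round(r['bbox']),'rect c',np.round(c,4),'s',np.round(s,3),round(a,1),'z',np.round(np.percentile(w[:,2],[2,50,98]),4))
E
```

```text
scene bearing_mid 0.8 [396. 245.  25.  27.] rect c [0.4935 0.3615] s [0.048 0.052] 68.2 z [0.007  0.0356 0.041 ]
scene bearing_mid 0.73 [454. 253.  29.  26.] rect c [0.4708 0.4906] s [0.049 0.052] 39.8 z [0.0041 0.0321 0.038 ]
scene hub_mid 0.74 [188. 219.  26.  25.] rect c [ 0.55   -0.1184] s [0.064 0.055] 15.6 z [0.0031 0.0168 0.0491]
scene fork_mid 0.73 [298. 231.  22.  24.] rect c [0.5105 0.1355] s [0.061 0.041] 6.0 z [0.0032 0.0235 0.0514]
scene tray_bearings 0.92 [270. 223.  61.  67.] rect c [0.5373 0.1264] s [0.168 0.112] 2.5 z [0.0007 0.0049 0.0224]
scene tray_bearings 0.74 [374. 151.  58.  49.] rect c [0.192  0.3151] s [0.108 0.178] 77.1 z [-0.      0.0047  0.0221]
scene tray_hubs 0.69 [381. 237.  53.  68.] rect c [0.5107 0.3613] s [0.159 0.108] 8.8 z [0.0005 0.005  0.0253]
scene tray_forks 0.76 [168. 210.  60.  62.] rect c [ 0.568  -0.1133] s [0.168 0.115] 7.8 z [0.0005 0.0054 0.0293]
scene pad 0.69 [110. 166.  65.  45.] rect c [ 0.4541 -0.3307] s [0.127 0.127] 80.9 z [0.0004 0.0046 0.0078]
scene bottle 0.65 [327. 290.  31.  45.] rect c [0.6595 0.2575] s [0.049 0.112] 85.1 
[... 895 characters left out ...]
6.6 z [-0.0005  0.003   0.0205]
side tray_hubs 0.97 [199. 293.  74.  53.] rect c [0.5108 0.359 ] s [0.158 0.126] 8.3 z [-0.0008  0.0035  0.0244]
side tray_hubs 0.64 [231. 299.  28.  28.] rect c [0.4896 0.3508] s [0.079 0.052] 84.8 z [0.0027 0.0335 0.0399]
side tray_forks 0.78 [217. 173.  54.  26.] rect c [ 0.5714 -0.1156] s [0.155 0.136] 6.6 z [-0.0013  0.0034  0.0277]
side bottle 0.75 [153. 236.  25.  45.] rect c [0.709  0.2184] s [0.054 0.14 ] 25.9 z [-0.0014  0.0579  0.1146]
side bottle 0.71 [246. 172.  15.  21.] rect c [ 0.5559 -0.1238] s [0.05 0.08] 12.5 z [0.0022 0.0154 0.0472]
side cup 0.65 [196. 132.  25.  37.] rect c [ 0.7403 -0.3197] s [0.067 0.221] 20.0 z [-0.0009  0.0505  0.0738]
```

```bash
cat >> h.py <<'E'
def Rdown(yaw):  # jaws (tool z) along world direction yaw (deg); tool x down
    a=np.radians(yaw);z=np.array([np.cos(a),np.sin(a),0]);x=np.array([0,0,-1.]);return np.c_[x,np.cross(z,x),z]
def go(pos,yaw,base=None):
    st=env.get_state();T=rpy(st['ee_rot']);p=st['tool_pos']
    if base is not None: p,T=np.array(base[0]),Rdown(base[1])
    best=None
    for k in(0,180):
        rv=R.from_matrix(T.T@Rdown(yaw+k)).as_rotvec(degrees=True)
        if best is None or np.linalg.norm(rv)<np.linalg.norm(best): best=rv;yy=yaw+k
    print('shift mm',np.round(T.T@(np.array(pos)-p)*1e3,1),'rot',np.round(best,2),'jawyaw used',yy)
def now():
    st=env.get_state();T=rpy(st['ee_rot']);z=T[:,2]
    print('t',round(st['time_s'],2),'p',np.round(st['tool_pos'],4),'jaw yaw',round(np.degrees(np.arctan2(z[1],z[0])),2),'tilt xdir',np.round(T[:,0],4),'F',np.round(st['force'],1),'w',round(st['grip_width'],4),'j',np.round(st['joints'],3))
E
python3 - <<'E'
from h import *
now()
for y in(7,97):go([.54,-.12,.2],y)
W=np.load('/tmp/W_scene.npy');
# tray walls: points 8..13 mm for tray rects from both views
for n,reg in{'forks':(.48,.66,-.18,-.05),'bear':(.45,.63,.06,.19),'hubs':(.42,.60,.29,.43)}.items():
    for s in('scene','side'):
        W=np.load(f'/tmp/W_{s}.npy');m=(W[...,0]>reg[0])&(W[...,0]<reg[1])&(W[...,1]>reg[2])&(W[...,1]<reg[3])&(W[...,2]>.002)
        c,sz,a=cv2.minAreaRect(W[m][:,:2].astype(np.float32));print(n,s,np.round(c,4),np.round(sz,3),round(a,2))
E
```

```text
t 1.15 p [ 0.1892 -0.5694  0.2226] jaw yaw -71.62 tilt xdir [ 0.  0. -1.] F [-0.3  0.2  0.2] w 0.0876 j [-1.307  0.091  1.231  0.     1.82  -0.057]
shift mm [  22.6  474.6 -315.9] rot [-78.62   0.    -0.  ] jawyaw used 7
shift mm [  22.6  474.6 -315.9] rot [11.38 -0.   -0.  ] jawyaw used 277
forks scene [ 0.5705 -0.1149] [0.13  0.179] 89.88
forks side [ 0.5691 -0.1151] [0.172 0.129] 0.54
bear scene [0.5399 0.1248] [0.129 0.179] 89.61
bear side [0.5402 0.1253] [0.176 0.128] 2.96
hubs scene [0.5101 0.36  ] [0.18 0.14] 0.07
hubs side [0.5097 0.3602] [0.178 0.138] 0.18
```

>>> send_rows(commands=[0.023,0.475,-0.316,11.4,0,0,0.066,0.023,0.475,-0.316,11.4,0,0,0.066,0.023,0.475,-0.316,11.4,0,0,0.066,0.023,0.475,-0.316,11.4,0,0,0.066,0.023,0.475,-0.316,11.4,0,0,0.066,0.023,0.475,-0.316,11.4,0,0,0.066,0.023,0.475,-0.316,11.4,0,0,0.066,0.023,0.475,-0.316,11.4,0,0,0.066,0.023,0.475,-0.316,11.4,0,0,0.066,0.023,0.475,-0.316,11.4,0,0,0.066])

```text
time_s: 2.4
tool_pos: [0.5416, -0.1164, 0.1989]
ee_rot: [-2.578, 1.569, 2.262]
force: [-0.3, 1.2, -0.1]
grip_width: 0.0662
```

```bash
cat > look.py <<'E'
from h import *
import sys
now();st=env.get_state();p,d=viewer.capture('wrist');C=cam('wrist',st);W=cloud(d,C)
cv2.imwrite(f'pics/{sys.argv[1]}.png',p[:,:,::-1]);np.savez(f'/tmp/{sys.argv[1]}.npz',p=p,d=d,W=W)
for l in sys.argv[2:]:
    for r in finder.masks_of('wrist',l):
        if r['p']<.3: continue
        m=r['region']&(d>0);w=W[m];c,s,a=cv2.minAreaRect(w[:,:2].astype(np.float32))
        print(l,round(r['p'],2),np.round(r['bbox']),np.round(c,4),np.round(s,3),round(a,1),'z',np.round(np.percentile(w[:,2],[2,50,98]),4))
        if l.endswith('mid'):
          zt=np.percentile(w[:,2],98)
          t=w[w[:,2]>zt-.005];c,s,a=cv2.minAreaRect(t[:,:2].astype(np.float32));print('   top',np.round(c,4),np.round(s,4),round(a,1),np.round(t[:,2].mean(),4))
          if l[0]=='h':
            t=w[(w[:,2]>.008)&(w[:,2]<.022)];c,s,a=cv2.minAreaRect(t[:,:2].astype(np.float32));print('   flange',np.round(c,4),np.round(s,4),round(a,1))
        else:
          t=w[(w[:,2]>.008)&(w[:,2]<.014)];c,s,a=cv2.minAreaRect(t[:,:2].astype(np.float32));print('   wall',np.round(c,4),np.round(s,4),round(a,1))
E
python3 look.py w1 hub_mid tray_forks tray_bearings
```

```text
t 2.4 p [ 0.5416 -0.1164  0.1989] jaw yaw -82.73 tilt xdir [-8.e-04  1.e-03 -1.e+00] F [-0.3  1.2 -0.1] w 0.0662 j [-2.740e-01 -3.500e-02  1.401e+00  1.000e-03  1.777e+00  1.170e+00]
hub_mid 0.83 [259. 150.  47.  50.] [ 0.5504 -0.1152] [0.054 0.05 ] 15.2 z [0.0131 0.0164 0.0491]
   top [ 0.5527 -0.1145] [0.0286 0.0288] 46.7 0.0478
   flange [ 0.5521 -0.1147] [0.0502 0.0497] 15.2
tray_forks 0.84 [228.  86. 102. 140.] [ 0.5677 -0.1094] [0.163 0.113] 7.8 z [0.002  0.0042 0.0293]
   wall [ 0.5696 -0.1094] [0.1562 0.1082] 8.1
tray_bearings 0.81 [ 11.  84. 115. 139.] [0.5371 0.134 ] [0.163 0.12 ] 2.1 z [0.0024 0.0048 0.0225]
   wall [0.5397 0.1291] [0.1561 0.1098] 2.4
```

View pics/w1.png

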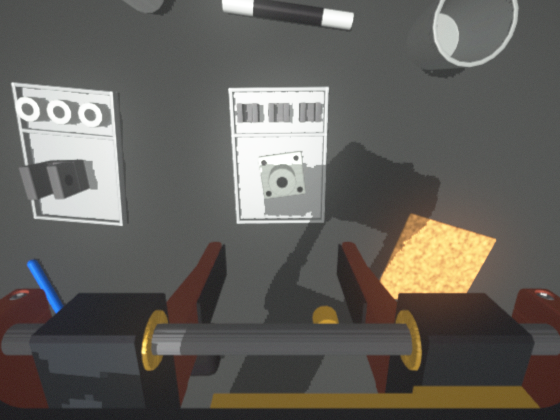

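The wrist picture is from above. The hub is at (282,178) in the tray with small forks, the fork at (60,180) in the tray with small bearings, and the pad at (437,265). The arm may still have been settling, so I'll measure once more.

```bash
python3 look.py w2 hub_mid tray_forks tray_bearings pad fork_mid cup; python3 -c "
from h import *
go([.553,-.117,.1],-75)"
```

```text
t 2.6 p [ 0.5398 -0.1208  0.1998] jaw yaw -83.07 tilt xdir [-2.e-04 -6.e-04 -1.e+00] F [-0.2  0.5 -0.8] w 0.0662 j [-2.810e-01 -3.900e-02  1.403e+00 -1.000e-03  1.777e+00  1.169e+00]
hub_mid 0.72 [251. 147.  53.  56.] [ 0.5523 -0.1138] [0.05  0.051] 14.5 z [0.0137 0.0164 0.0491]
   top [ 0.5521 -0.1144] [0.0293 0.0287] 7.6 0.0478
   flange [ 0.5523 -0.1145] [0.0497 0.05  ] 15.2
tray_forks 0.79 [226.  85.  98. 140.] [ 0.5679 -0.1095] [0.163 0.112] 8.2 z [0.0023 0.0042 0.0293]
   wall [ 0.5696 -0.1094] [0.156  0.1082] 7.9
tray_bearings 0.88 [  7.  85. 117. 142.] [0.5375 0.1335] [0.161 0.119] 2.5 z [0.0026 0.0049 0.0226]
   wall [0.5396 0.1293] [0.1565 0.1098] 2.5
pad 0.56 [378. 211. 114.  87.] [ 0.4759 -0.2593] [0.266 0.13 ] 73.3 z [0.0029 0.0045 0.006 ]
   wall [0. 0.] [0. 0.] 0.0
fork_mid 0.73 [ 15. 157.  70.  44.] [0.511  0.1575] [0.046 0.09 ] 14.6 z [0.0045 0.0398 0.0511]
   top [0.519  0.1361] [0.0364 0.0421] 9.3 0.0496
cup 0.96 [403.   0. 108.  65.] [ 0.7105 -0.2771] [0.114 0.067] 84.4 z [0.0044 0.0433 0.0761]
   wall [ 0.7138 -0.2526] [0.0522 0.055 ] 43.8
shift mm [99.8 13.3 -1.9] rot [-8.1   0.01 -0.02] jawyaw used -75
```

```bash
python3 - <<'E'
from h import *
for n in('scene','side'):
    W=np.load(f'/tmp/W_{n}.npy');p,d=viewer.capture(n)
    for l,x0 in(('tray_forks',(.57,-.11)),('tray_bearings',(.54,.13)),('tray_hubs',(.51,.36)),('hub_mid',(.55,-.115)),('fork_mid',(.515,.135)),('bearing_mid',(.49,.36)),('pad',(.454,-.33))):
        for r in finder.masks_of(n,l):
            w=W[r['region']]
            if len(w)<50 or np.hypot(*(w[:,:2].mean(0)-x0))>.03:continue
            t=w[(w[:,2]>.0085)&(w[:,2]<.0135)] if l[0]=='t' else w[w[:,2]>np.percentile(w[:,2],95)-.006]
            if l=='pad': t=w[w[:,2]>.0025]
            c,s,a=cv2.minAreaRect(t[:,:2].astype(np.float32));print(n,l,np.round(c,4),np.round(s,4),round(a,1),t[:,2].mean());break
E
```

```text
scene tray_bearings [0.5415 0.1285] [0.1601 0.108 ] 2.3 0.010935922512457308
scene tray_hubs [0.5098 0.3617] [0.1597 0.1077] 9.2 0.010667909770441368
scene hub_mid [0.8565 0.0747] [0.7413 0.0284] 32.1 0.05416106753961179
scene fork_mid [0.831  0.2158] [0.6769 0.038 ] 14.7 0.05630340618165421
scene bearing_mid [0.8136 0.312 ] [0.0487 0.6998] 81.3 0.0468232599377607
scene pad [ 0.7541 -0.0231] [1.0098 0.1594] 45.8 0.007481892366095557
side tray_forks [ 0.57   -0.1051] [0.155 0.112] 7.9 0.010269403929129598
side tray_bearings [0.5407 0.1329] [0.156  0.1091] 1.4 0.010377123438330109
side tray_hubs [0.5093 0.3653] [0.1558 0.1092] 9.2 0.010160253879639322
side hub_mid [0.449  0.4039] [0.0285 1.0851] 11.4 0.05787911481765697
side fork_mid [0.4479 0.5301] [0.0349 0.8369] 10.4 0.057377426966819904
side bearing_mid [0.4384 0.6412] [0.0508 0.6153] 10.9 0.043107408849450565
side pad [0.4393 0.2762] [0.1318 1.3287] 1.5 0.013193666861773212
```

```bash
python3 -c "
from h import *
now();go([.5522,-.1145,.07],-75);go([.5522,-.1145,.019],-75)"
```

```text
t 3.75 p [ 0.5403 -0.1197  0.1996] jaw yaw -83.01 tilt xdir [-0.  0. -1.] F [-0.8  0.9 -1. ] w 0.0659 j [-0.279 -0.038  1.403  0.     1.777  1.169]
shift mm [129.6  12.4  -3.7] rot [-8.01 -0.    0.  ] jawyaw used -75
shift mm [180.6  12.4  -3.7] rot [-8.01 -0.    0.  ] jawyaw used -75
```

>>> send_rows(commands=[0.04,0.0124,-0.0037,-8,0,0,0.066,0.09,0.0124,-0.0037,-8,0,0,0.066,0.13,0.0124,-0.0037,-8,0,0,0.066,0.15,0.0124,-0.0037,-8,0,0,0.066,0.165,0.0124,-0.0037,-8,0,0,0.066,0.175,0.0124,-0.0037,-8,0,0,0.066,0.1805,0.0124,-0.0037,-8,0,0,0.066,0.1805,0.0124,-0.0037,-8,0,0,0.066,0.1805,0.0124,-0.0037,-8,0,0,0.066,0.1805,0.0124,-0.0037,-8,0,0,0.066])

```text
time_s: 5.0
tool_pos: [0.5526, -0.1147, 0.0198]
ee_rot: [1.072, 1.57, -0.238]
force: [0.1, 0.2, -0.4]
grip_width: 0.0657
```

```bash
python3 look.py w3 hub_mid
```

```text
t 5.0 p [ 0.5526 -0.1147  0.0198] jaw yaw -75.02 tilt xdir [ 1.1e-03 -3.0e-04 -1.0e+00] F [ 0.1  0.2 -0.4] w 0.0657 j [-0.265  0.051  1.634  0.     1.455  1.044]
hub_mid 0.91 [240. 207.  87. 103.] [ 0.5485 -0.1149] [0.059 0.052] 15.0 z [0.0094 0.0168 0.0487]
   top [ 0.5532 -0.1146] [0.0291 0.0285] 67.5 0.0476
   flange [ 0.5527 -0.1146] [0.0502 0.0501] 15.3
```

View pics/w3.png

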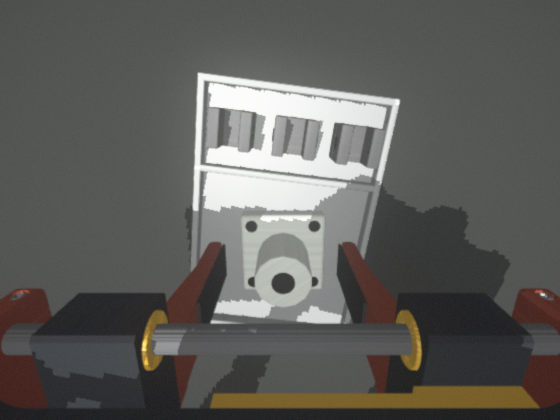

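Hub boss sits centred between the fingers at about (283,280). Closing.

>>> send_rows(commands=[0,0,0,0,0,0,0.02,0,0,0,0,0,0,0.02,0,0,0,0,0,0,0.02,0,0,0,0,0,0,0.02,0,0,0,0,0,0,0.02,0,0,0,0,0,0,0.02,-0.005,0,0,0,0,0,0.02,-0.02,0,0,0,0,0,0.02,-0.05,0,0,0,0,0,0.02,-0.08,0,0,0,0,0,0.02])

```text
time_s: 6.35
tool_pos: [0.5522, -0.1145, 0.101]
ee_rot: [1.1, 1.57, -0.209]
force: [0.6, 0.1, -1.8]
grip_width: 0.0292
```

```bash
python3 look.py w4 hub_mid tray_forks; python3 - <<'E'
from h import *
p,d=viewer.capture('scene');C=cam('scene');W=cloud(d,C)
for r in finder.masks_of('scene','pad')[:2]:
    w=W[r['region']&(d>0)];w=w[(w[:,2]>.002)&(w[:,2]<.007)];c,s,a=cv2.minAreaRect(w[:,:2].astype(np.float32));print('pad',r['p'],c,s,a,w[:,:2].mean(0))
go([c[0],c[1],.12],a-180 if a>45 else a-90);go([c[0],c[1],.025],a-180 if a>45 else a-90)
E
```

```text
t 6.35 p [ 0.5522 -0.1145  0.101 ] jaw yaw -75.02 tilt xdir [ 5.e-04 -1.e-04 -1.e+00] F [ 0.6  0.1 -1.8] w 0.0292 j [-0.265  0.004  1.536  0.     1.601  1.044]
hub_mid 0.74 [238. 210.  87. 104.] [ 0.5137 -0.1173] [0.136 0.074] 3.3 z [0.0899 0.1136 0.1306]
   top [ 0.5526 -0.1137] [0.0299 0.0291] 44.3 0.1295
   flange [0. 0.] [0. 0.] 0.0
tray_forks 0.83 [215.  84. 149. 183.] [ 0.5705 -0.1097] [0.156 0.113] 8.6 z [0.0024 0.0042 0.0294]
   wall [ 0.5699 -0.1096] [0.156  0.1081] 7.9
pad 0.6 (0.4579871594905853, -0.33028000593185425) (0.12372203171253204, 0.12093174457550049) 81.47128295898438 [ 0.47049329 -0.33116907]
shift mm [ -21.6 -146.5  184.2] rot [ 2.351e+01 -2.000e-02  4.000e-02] jawyaw used -98.52871704101562
shift mm [  73.4 -146.4  184.2] rot [ 2.351e+01 -2.000e-02  4.000e-02] jawyaw used -98.52871704101562
```

View pics/w4.png

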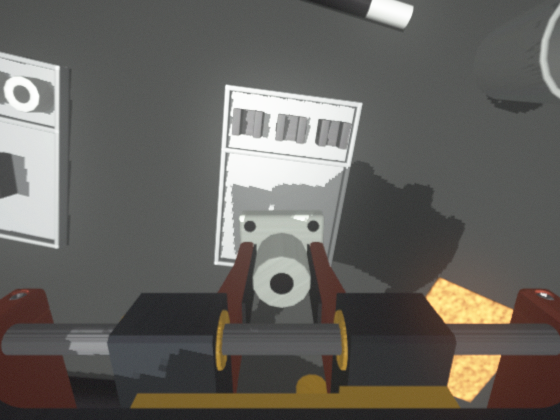

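>>> send_rows(commands=[-0.01,-0.01,0.013,1.5,0,0,0.02,-0.02,-0.03,0.038,5,0,0,0.02,-0.02,-0.055,0.07,9,0,0,0.02,-0.02,-0.08,0.1,13,0,0,0.02,-0.02,-0.105,0.132,17,0,0,0.02,-0.02,-0.125,0.157,20,0,0,0.02,-0.02,-0.139,0.175,22.5,0,0,0.02,-0.02,-0.147,0.184,23.5,0,0,0.02,-0.02,-0.147,0.184,23.5,0,0,0.02,-0.02,-0.147,0.184,23.5,0,0,0.02])

```text
time_s: 7.85
tool_pos: [0.4579, -0.3297, 0.119]
ee_rot: [-2.783, 1.57, 1.782]
force: [-0.9, -0.1, -1.6]
grip_width: 0.0294
```

```bash
python3 look.py w5 hub_mid pad; python3 - <<'E'
from h import *
z=np.load('/tmp/w5.npz');W=z['W']
for r in finder.masks_of('wrist','pad')[:1]:
    w=W[r['region']&(z['d']>0)];w=w[(w[:,2]>.002)&(w[:,2]<.008)];print(cv2.minAreaRect(w[:,:2].astype(np.float32)))
E
```

```text
t 7.85 p [ 0.4579 -0.3297  0.119 ] jaw yaw -98.47 tilt xdir [-1.e-04  6.e-04 -1.e+00] F [-0.9 -0.1 -1.6] w 0.0294 j [-0.685 -0.     1.508  0.     1.634  1.034]
hub_mid 0.63 [238. 209.  87. 101.] [ 0.4123 -0.3227] [0.05  0.143] 81.7 z [0.1094 0.1329 0.1487]
   top [ 0.4583 -0.3294] [0.029  0.0299] 54.9 0.1475
   flange [0. 0.] [0. 0.] 0.0
pad 0.64 [217. 140. 132. 123.] [ 0.4546 -0.3289] [0.123 0.12 ] 80.3 z [0.0031 0.0047 0.0061]
   wall [0. 0.] [0. 0.] 0.0
((0.4544452428817749, -0.3283405303955078), (0.12050626426935196, 0.11942297965288162), 80.33983612060547)
```

View pics/w5.png

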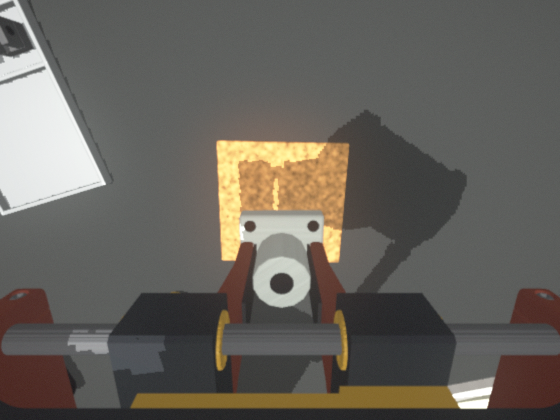

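```bash
python3 -c "
from h import *
now();go([.4545,-.3284,.0225],-98.5)"
```

```text
t 8.05 p [ 0.4581 -0.3297  0.1192] jaw yaw -98.45 tilt xdir [ 0.e+00  1.e-04 -1.e+00] F [ 0.1 -0.3 -0.9] w 0.0301 j [-0.684 -0.     1.508  0.     1.634  1.034]
shift mm [96.7 -3.7 -0.7] rot [ 0.05 -0.   -0.  ] jawyaw used -98.5
```

>>> send_rows(commands=[0.02,-0.002,0,0,0,0,0.02,0.045,-0.0037,-0.0007,0,0,0,0.02,0.065,-0.0037,-0.0007,0,0,0,0.02,0.08,-0.0037,-0.0007,0,0,0,0.02,0.088,-0.0037,-0.0007,0,0,0,0.02,0.092,-0.0037,-0.0007,0,0,0,0.02,0.094,-0.0037,-0.0007,0,0,0,0.02,0.095,-0.0037,-0.0007,0,0,0,0.02,0.096,-0.0037,-0.0007,0,0,0,0.02,0.096,-0.0037,-0.0007,0,0,0,0.02])

```text
time_s: 9.3
tool_pos: [0.4543, -0.3291, 0.0233]
ee_rot: [1.06, 1.57, -0.66]
force: [-0.6, 0.2, -1.5]
grip_width: 0.0297
```

```bash
python3 -c "
from h import *
now()"
```

```text
t 9.3 p [ 0.4543 -0.3291  0.0233] jaw yaw -98.52 tilt xdir [ 3.e-04 -2.e-04 -1.e+00] F [-0.6  0.2 -1.5] w 0.0297 j [-0.688  0.041  1.639  0.     1.462  1.032]
```

>>> send_rows(commands=[0.0004,0,0,0,0,0,0.02,0.0008,0,0,0,0,0,0.02,0.0012,0,0,0,0,0,0.02,0.0015,0,0,0,0,0,0.02,0.0018,0,0,0,0,0,0.02,0.002,0,0,0,0,0,0.02,0.0022,0,0,0,0,0,0.02,0.0024,0,0,0,0,0,0.02,0.0025,0,0,0,0,0,0.02,0.0025,0,0,0,0,0,0.02])

```text
time_s: 10.55
tool_pos: [0.4542, -0.3291, 0.0206]
ee_rot: [0.208, 1.571, -1.511]
force: [-0.4, -0.1, -1.2]
grip_width: 0.0298
```

>>> send_rows(commands=[0.0002,0,0,0,0,0,0.02,0.0004,0,0,0,0,0,0.02,0.0006,0,0,0,0,0,0.02,0.0008,0,0,0,0,0,0.02,0.001,0,0,0,0,0,0.02,0.0011,0,0,0,0,0,0.02,0.0012,0,0,0,0,0,0.02,0.0012,0,0,0,0,0,0.02,0.0012,0,0,0,0,0,0.02,0.0012,0,0,0,0,0,0.02])

```text
time_s: 11.8
tool_pos: [0.4542, -0.3291, 0.0201]
ee_rot: [1.06, 1.57, -0.659]
force: [-3.0, 2.1, 5.6]
grip_width: 0.0295
```

>>> send_rows(commands=[-0.0005,0,0,0,0,0,0.034,-0.0005,0,0,0,0,0,0.045,-0.0005,0,0,0,0,0,0.066,-0.0005,0,0,0,0,0,0.066,-0.0005,0,0,0,0,0,0.066,-0.01,0,0,0,0,0,0.066,-0.03,0,0,0,0,0,0.066,-0.06,0,0,0,0,0,0.066,-0.1,0,0,0,0,0,0.066,-0.13,0,0,0,0,0,0.066])

```text
time_s: 13.05
tool_pos: [0.4547, -0.3295, 0.1535]
ee_rot: [1.035, 1.567, -0.684]
force: [-0.5, 0.8, 0.5]
grip_width: 0.066
```

```bash
python3 look.py w6 hub_mid; python3 -c "
from h import *
go([.49,.135,.17],-80)"
```

```text
t 13.05 p [ 0.4547 -0.3295  0.1535] jaw yaw -98.52 tilt xdir [ 0.003  -0.0024 -1.    ] F [-0.5  0.8  0.5] w 0.066 j [-0.688 -0.019  1.466  0.     1.691  1.032]
hub_mid 0.65 [256. 168.  48.  55.] [ 0.4515 -0.3277] [0.051 0.055] 82.1 z [0.0084 0.0174 0.0499]
   top [ 0.4542 -0.3287] [0.0279 0.0292] 82.8 0.0487
   flange [ 0.4538 -0.3289] [0.0494 0.0503] 82.0
shift mm [ -16.6  -35.  -465.3] rot [-18.52   0.36  -0.43] jawyaw used -80
```

View pics/w6.png

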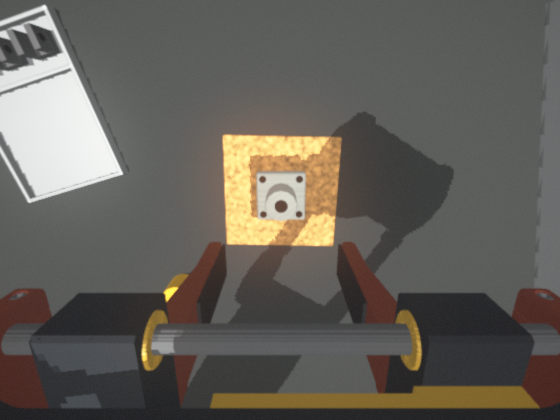

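>>> send_rows(commands=[-0.02,-0.005,-0.05,-2,0,0,0.07,-0.035,-0.01,-0.11,-4,0,0,0.07,-0.035,-0.015,-0.17,-7,0,0,0.07,-0.035,-0.02,-0.23,-10,0,0,0.07,-0.035,-0.025,-0.29,-13,0,0,0.07,-0.035,-0.03,-0.35,-15,0,0,0.07,-0.035,-0.035,-0.41,-17,0,0,0.07,-0.035,-0.035,-0.45,-18,0,0,0.07,-0.035,-0.035,-0.465,-18,0,0,0.07,-0.035,-0.035,-0.465,-18,0,0,0.07])

```text
time_s: 14.4
tool_pos: [0.4883, 0.1361, 0.1841]
ee_rot: [-1.065, 1.57, -2.47]
force: [-0.1, 0.3, -0.1]
grip_width: 0.07
```

```bash
python3 look.py w7 fork_mid tray_bearings tray_hubs bearing_mid; python3 look.py w8 fork_mid tray_bearings tray_hubs
```

```text
t 14.4 p [0.4883 0.1361 0.1841] jaw yaw -80.46 tilt xdir [-7.e-04 -6.e-04 -1.e+00] F [-0.1  0.3 -0.1] w 0.07 j [ 0.205 -0.164  1.547 -0.     1.759  1.609]
fork_mid 0.96 [266. 142.  40.  44.] [0.5173 0.1357] [0.04  0.047] 8.9 z [0.0132 0.0482 0.0509]
   top [0.5196 0.1365] [0.0351 0.0399] 9.2 0.0495
tray_bearings 0.76 [239.  59. 123. 157.] [0.539  0.1288] [0.162 0.114] 2.2 z [0.002  0.0041 0.0222]
   wall [0.5397 0.1295] [0.1565 0.1083] 2.3
tray_bearings 0.72 [ 10.  58. 132. 144.] [0.5078 0.3662] [0.156 0.118] 9.0 z [0.0027 0.005  0.0263]
   wall [0.5084 0.3623] [0.1558 0.1096] 8.8
tray_hubs 0.89 [ 10.  57. 133. 150.] [0.5064 0.3667] [0.163 0.121] 9.2 z [0.0022 0.005  0.0262]
   wall [0.5081 0.3622] [0.1563 0.1096] 8.8
bearing_mid 0.7 [ 35. 131.  71.  51.] [0.4845 0.3728] [0.056 0.078] 17.3 z [0.0049 0.0374 0.041 ]
   top [0.4905 0.3613] [0.0511 0.052 ] 17.9 0.0391
t 14.65 p [0.4886 0.1347 0.1846] jaw yaw -80.64 tilt xdir [ 2.e-04 -2.e-04 -1.e+00] F [-0.8 -0.4 -0.3] w 0.0698 j [ 0.202 -0.165  1.548 -0.     1.759  1.609]
fork_mid 0.64 [267. 144.  40.  42.] [0.5179 0.1361] [0.04  0.039] 10.0 z [0.0201 0.0483 0.051 ]
   top [0.5199 0.1363] [0.0346 0.039 ] 9.1 0.0497
tray_bearings 0.75 [238.  56. 120. 162.] [0.541  0.1294] [0.159 0.11 ] 1.3 z [0.0023 0.0041 0.0221]
   wall [0.5398 0.1295] [0.156  0.1081] 2.3
tray_hubs 0.61 [  7.  57. 135. 149.] [0.5079 0.3666] [0.158 0.118] 8.8 z [0.0026 0.005  0.0264]
   wall [0.508  0.3623] [0.1565 0.1105] 9.3
```

View pics/w8.png

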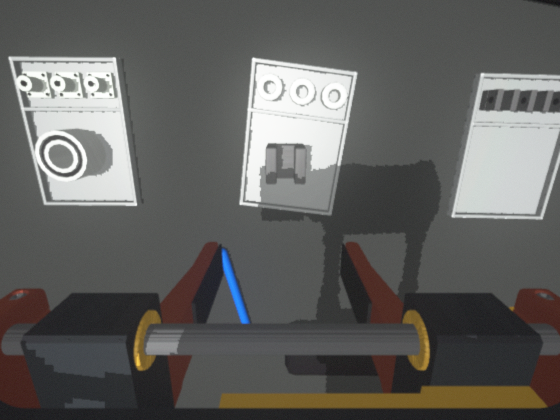

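```bash
python3 -c "
from h import *
now();go([.5198,.1364,.06],-80.9);go([.5198,.1364,.016],-80.9)"
```

```text
t 14.85 p [0.4885 0.1353 0.1845] jaw yaw -80.58 tilt xdir [ 2.e-04 -0.e+00 -1.e+00] F [-0.7 -0.2 -0.3] w 0.0698 j [ 0.203 -0.165  1.547 -0.     1.758  1.61 ]
shift mm [124.5  31.    4.1] rot [ 0.32  0.   -0.01] jawyaw used -80.9
shift mm [168.5  31.    4.1] rot [ 0.32  0.   -0.01] jawyaw used -80.9
```

>>> send_rows(commands=[0.03,0.02,0.004,0.3,0,0,0.07,0.07,0.031,0.004,0.3,0,0,0.07,0.1,0.031,0.004,0.3,0,0,0.07,0.125,0.031,0.004,0.3,0,0,0.07,0.145,0.031,0.004,0.3,0,0,0.07,0.16,0.031,0.004,0.3,0,0,0.07,0.1685,0.031,0.004,0.3,0,0,0.07,0.1685,0.031,0.004,0.3,0,0,0.07,0.1685,0.031,0.004,0.3,0,0,0.07,0.1685,0.031,0.004,0.3,0,0,0.07])

```text
time_s: 16.1
tool_pos: [0.5202, 0.1373, 0.0168]
ee_rot: [1.605, 1.569, 0.195]
force: [0.5, 0.0, 0.3]
grip_width: 0.07
```

```bash
python3 look.py w9 fork_mid
```

```text
t 16.1 p [0.5202 0.1373 0.0168] jaw yaw -80.82 tilt xdir [ 1.5e-03  3.0e-04 -1.0e+00] F [0.5 0.  0.3] w 0.07 j [ 0.195 -0.017  1.709  0.     1.448  1.605]
fork_mid 0.66 [244. 222.  84.  99.] [0.514  0.1366] [0.048 0.043] 9.4 z [0.0087 0.0407 0.0506]
   top [0.5197 0.1364] [0.0369 0.04  ] 9.0 0.0494
```

View pics/w9.png

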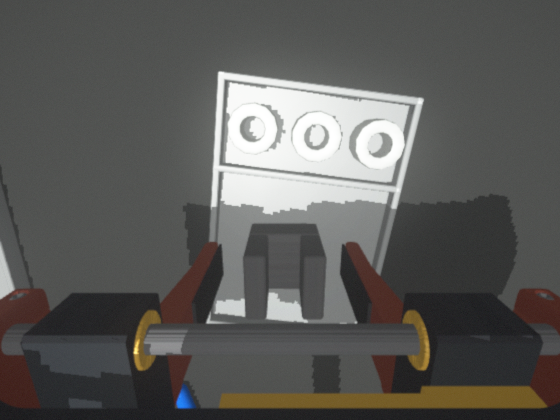

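The fork is between the fingers, with its cheeks at (257,275) and (312,275). The picture shows it in the tray with small bearings. Closing and lifting.

>>> send_rows(commands=[0,0,0.0008,0,0,0,0.03,0,0,0.0008,0,0,0,0.03,0,0,0.0008,0,0,0,0.03,0,0,0.0008,0,0,0,0.03,0,0,0.0008,0,0,0,0.03,0,0,0.0008,0,0,0,0.03,-0.005,0,0.0008,0,0,0,0.03,-0.02,0,0.0008,0,0,0,0.03,-0.05,0,0.0008,0,0,0,0.03,-0.09,0,0.0008,0,0,0,0.03])

```text
time_s: 17.45
tool_pos: [0.5191, 0.1363, 0.1066]
ee_rot: [-1.598, 1.569, -3.008]
force: [0.1, -0.2, -2.8]
grip_width: 0.0397
```

```bash
python3 -c "
from h import *
now();go([.5461,-.1129,.12],-82.1)"; python3 look.py w10 fork_mid
```

```text
t 17.45 p [0.5191 0.1363 0.1066] jaw yaw -80.82 tilt xdir [-1.8e-03 -2.0e-04 -1.0e+00] F [ 0.1 -0.2 -2.8] w 0.0397 j [ 0.193 -0.069  1.597  0.     1.615  1.604]
shift mm [-13.4 -13.2 250.3] rot [ 1.28 -0.    0.11] jawyaw used -82.1
t 17.45 p [0.5191 0.1363 0.1066] jaw yaw -80.82 tilt xdir [-1.8e-03 -2.0e-04 -1.0e+00] F [ 0.1 -0.2 -2.8] w 0.0397 j [ 0.193 -0.069  1.597  0.     1.615  1.604]
fork_mid 0.73 [238. 224.  85. 100.] [0.4649 0.1278] [0.147 0.082] 8.7 z [0.0973 0.1309 0.1412]
   top [0.5191 0.1368] [0.0365 0.0403] 9.3 0.1401
```

View pics/w10.png

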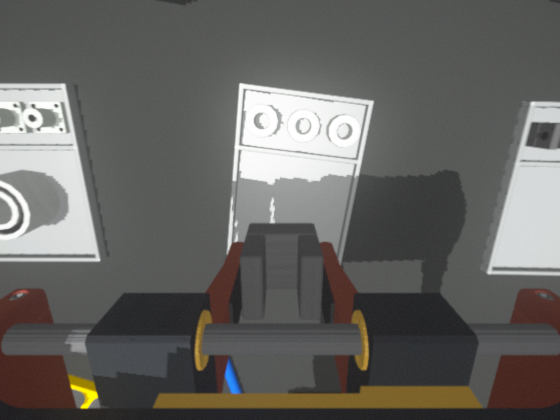

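>>> send_rows(commands=[-0.01,-0.001,0.02,0.2,0,0,0.03,-0.013,-0.003,0.055,0.4,0,0,0.03,-0.013,-0.006,0.095,0.6,0,0,0.03,-0.013,-0.008,0.135,0.8,0,0,0.03,-0.013,-0.01,0.175,1,0,0,0.03,-0.013,-0.012,0.21,1.2,0,0,0.03,-0.013,-0.013,0.237,1.3,0,0,0.03,-0.013,-0.013,0.25,1.3,0,0,0.03,-0.013,-0.013,0.25,1.3,0,0,0.03,-0.013,-0.013,0.25,1.3,0,0,0.03])

```text
time_s: 18.8
tool_pos: [0.5467, -0.1117, 0.1186]
ee_rot: [-2.503, 1.57, 2.348]
force: [-0.1, -0.2, -2.8]
grip_width: 0.0397
```

```bash
python3 look.py w11 tray_forks fork_mid; python3 -c "
from h import *
now();go([.5461,-.1129,.02],-82.1)"
```

```text
t 18.8 p [ 0.5467 -0.1117  0.1186] jaw yaw -82.08 tilt xdir [-7.e-04  7.e-04 -1.e+00] F [-0.1 -0.2 -2.8] w 0.0397 j [-0.263 -0.017  1.525  0.     1.634  1.17 ]
tray_forks 0.89 [221.  86. 129. 171.] [ 0.5715 -0.11  ] [0.154 0.112] 6.8 z [0.0024 0.0041 0.0293]
   wall [ 0.5704 -0.1094] [0.1537 0.1084] 7.9
fork_mid 0.59 [239. 224.  83.  99.] [ 0.4869 -0.1205] [0.159 0.073] 12.3 z [0.1109 0.1433 0.1532]
   top [ 0.5464 -0.1113] [0.0369 0.0401] 8.0 0.1521
t 18.95 p [ 0.5469 -0.1116  0.119 ] jaw yaw -82.04 tilt xdir [ 0.e+00  2.e-04 -1.e+00] F [ 0.4  0.2 -2.3] w 0.0399 j [-0.262 -0.017  1.525  0.     1.634  1.17 ]
shift mm [99.  -1.   1.2] rot [ 0.06 -0.01 -0.  ] jawyaw used -82.1
```

View pics/w11.png

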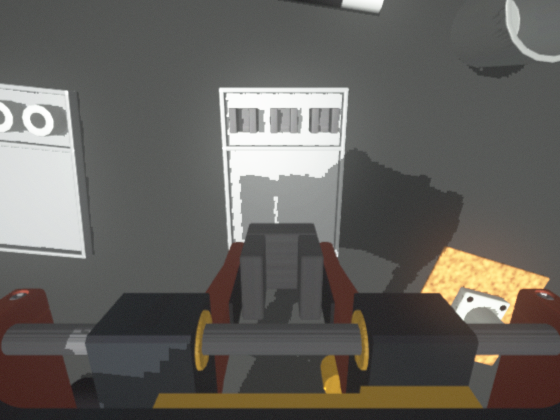

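>>> send_rows(commands=[0.02,-0.001,0.001,0,0,0,0.03,0.045,-0.001,0.001,0,0,0,0.03,0.07,-0.001,0.001,0,0,0,0.03,0.085,-0.001,0.001,0,0,0,0.03,0.093,-0.001,0.001,0,0,0,0.03,0.097,-0.001,0.001,0,0,0,0.03,0.099,-0.001,0.001,0,0,0,0.03,0.1,-0.001,0.001,0,0,0,0.03,0.1005,-0.001,0.001,0,0,0,0.03,0.1005,-0.001,0.001,0,0,0,0.03])

```text
time_s: 20.2
tool_pos: [0.5461, -0.1137, 0.0187]
ee_rot: [1.187, 1.57, -0.247]
force: [-0.2, 0.5, -2.7]
grip_width: 0.0398
```

>>> send_rows(commands=[0.0003,0,0,0,0,0,0.03,0.0006,0,0,0,0,0,0.03,0.0009,0,0,0,0,0,0.03,0.0012,0,0,0,0,0,0.03,0.0014,0,0,0,0,0,0.03,0.0016,0,0,0,0,0,0.03,0.0018,0,0,0,0,0,0.03,0.002,0,0,0,0,0,0.03,0.0021,0,0,0,0,0,0.03,0.0021,0,0,0,0,0,0.03])

```text
time_s: 21.45
tool_pos: [0.546, -0.1136, 0.0163]
ee_rot: [-2.348, 1.571, 2.502]
force: [0.2, -0.3, -2.7]
grip_width: 0.0401
```

>>> send_rows(commands=[0.0002,0,0,0,0,0,0.03,0.0003,0,0,0,0,0,0.03,0.0004,0,0,0,0,0,0.03,0.0005,0,0,0,0,0,0.03,0.0006,0,0,0,0,0,0.03,0.0007,0,0,0,0,0,0.03,0.0008,0,0,0,0,0,0.03,0.0009,0,0,0,0,0,0.03,0.0009,0,0,0,0,0,0.03,0.0009,0,0,0,0,0,0.03])

```text
time_s: 22.7
tool_pos: [0.5461, -0.1137, 0.0159]
ee_rot: [1.213, 1.571, -0.22]
force: [-3.5, 1.0, 5.1]
grip_width: 0.04
```

>>> send_rows(commands=[-0.0005,0,0,0,0,0,0.044,-0.0005,0,0,0,0,0,0.055,-0.0005,0,0,0,0,0,0.066,-0.0005,0,0,0,0,0,0.066,-0.0005,0,0,0,0,0,0.066,-0.01,0,0,0,0,0,0.066,-0.03,0,0,0,0,0,0.066,-0.06,0,0,0,0,0,0.066,-0.1,0,0,0,0,0,0.066,-0.15,0,0,0,0,0,0.066])

```text
time_s: 23.95
tool_pos: [0.5456, -0.1135, 0.1677]
ee_rot: [0.904, 1.571, -0.529]
force: [0.6, -0.7, 0.5]
grip_width: 0.066
```

```bash
python3 look.py w12 tray_forks fork_mid; python3 look.py w13 tray_forks fork_mid;python3 -c "
from h import *
now();go([.47,.36,.19],-81)"
```

```text
t 23.95 p [ 0.5456 -0.1135  0.1677] jaw yaw -82.12 tilt xdir [ 0. -0. -1.] F [ 0.6 -0.7  0.5] w 0.066 j [-0.266 -0.028  1.449 -0.     1.72   1.167]
tray_forks 0.89 [227.  89. 113. 148.] [ 0.5696 -0.1093] [0.156 0.114] 7.9 z [0.0023 0.0042 0.0293]
   wall [ 0.5696 -0.1094] [0.1558 0.1082] 7.9
fork_mid 0.8 [260. 174.  43.  46.] [ 0.5418 -0.1132] [0.044 0.04 ] 9.1 z [0.0088 0.0465 0.0508]
   top [ 0.5455 -0.113 ] [0.0362 0.0401] 7.7 0.0495
t 24.1 p [ 0.5479 -0.1141  0.1714] jaw yaw -82.12 tilt xdir [ 0.009  -0.0024 -1.    ] F [ 0.6  0.5 -0.1] w 0.0661 j [-0.266 -0.031  1.445  0.     1.718  1.167]
tray_forks 0.81 [231.  90. 106. 150.] [ 0.5699 -0.1084] [0.156 0.112] 9.1 z [0.0023 0.0042 0.0293]
   wall [ 0.5695 -0.1095] [0.156 0.108] 7.9
fork_mid 0.64 [260. 176.  41.  44.] [ 0.5416 -0.1117] [0.044 0.043] 8.1 z [0.0103 0.0443 0.0508]
   top [ 0.546  -0.1127] [0.035  0.0397] 8.1 0.0496
t 24.25 p [ 0.5457 -0.1136  0.1651] jaw yaw -82.12 tilt xdir [-7.e-04  2.e-04 -1.e+00] F [-0.1 -0.1  0.5] w 0.0659 j [-0.266 -0.027  1.453  0.     1.716  1.167]
shift mm [ -24.8  -10.1 -479.5] rot [-1.12 -0.02  0.04] jawyaw used -81
```

View pics/w13.png

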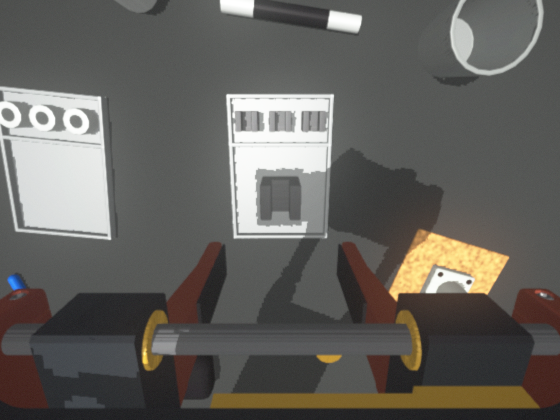

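>>> send_rows(commands=[-0.01,-0.001,-0.05,-0.2,0,0,0.07,-0.025,-0.003,-0.11,-0.4,0,0,0.07,-0.025,-0.004,-0.17,-0.6,0,0,0.07,-0.025,-0.006,-0.23,-0.8,0,0,0.07,-0.025,-0.007,-0.29,-1,0,0,0.07,-0.025,-0.008,-0.35,-1,0,0,0.07,-0.025,-0.009,-0.41,-1,0,0,0.07,-0.025,-0.01,-0.455,-1,0,0,0.07,-0.025,-0.01,-0.48,-1,0,0,0.07,-0.025,-0.01,-0.48,-1,0,0,0.07])

```text
time_s: 25.5
tool_pos: [0.4691, 0.3615, 0.1883]
ee_rot: [-1.171, 1.567, -2.584]
force: [0.2, 0.3, -1.9]
grip_width: 0.0698
```

```bash
python3 look.py w14 tray_hubs bearing_mid; python3 look.py w15 tray_hubs bearing_mid
```

```text
t 25.5 p [0.4691 0.3615 0.1883] jaw yaw -80.96 tilt xdir [-0.0031 -0.002  -1.    ] F [ 0.2  0.3 -1.9] w 0.0698 j [0.599 0.069 1.314 0.    1.762 2.012]
tray_hubs 0.68 [235.  77. 107. 141.] [0.5094 0.3623] [0.157 0.112] 9.1 z [0.0023 0.0043 0.0258]
   wall [0.5084 0.3625] [0.1548 0.108 ] 9.1
bearing_mid 0.91 [261. 144.  48.  53.] [0.4907 0.3619] [0.051 0.051] 89.2 z [0.011  0.0386 0.0409]
   top [0.4907 0.3619] [0.0506 0.0507] 89.2 0.0388
bearing_mid 0.71 [132. 149.  60.  46.] [0.4632 0.4976] [0.058 0.067] 41.4 z [0.0009 0.0349 0.038 ]
   top [0.4674 0.4916] [0.0502 0.0513] 10.6 0.036
t 25.65 p [0.4703 0.3594 0.1896] jaw yaw -81.16 tilt xdir [-0.0012 -0.0013 -1.    ] F [ 0.1 -0.6  0.7] w 0.0703 j [ 0.595  0.067  1.315 -0.     1.762  2.012]
tray_hubs 0.96 [235.  81. 105. 137.] [0.5082 0.363 ] [0.156 0.112] 9.1 z [0.0023 0.0042 0.0258]
   wall [0.5083 0.3625] [0.1558 0.1081] 9.1
bearing_mid 0.8 [131. 149.  60.  48.] [0.4637 0.5005] [0.051 0.071] 20.8 z [0.0017 0.035  0.038 ]
   top [0.4676 0.4914] [0.0504 0.0514] 9.1 0.036
bearing_mid 0.58 [259. 145.  47.  51.] [0.491  0.3615] [0.05 0.05] 7.0 z [0.0115 0.0386 0.0408]
   top [0.4909 0.3616] [0.0499 0.0508] 1.3 0.0388
bearing_mid 0.43 [400.   0.  45.  13.] [0.6673 0.2578] [0.031 0.008] 81.9 z [0.0007 0.0213 0.0423]
   top [0.6644 0.2534] [0.0015 0.0149] 6.0 0.0403
```

View pics/w15.png

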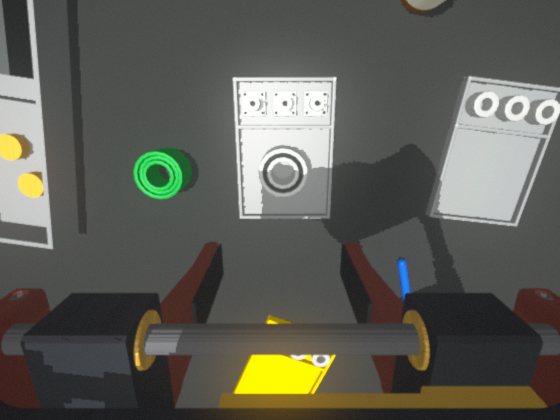

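Two rings show: the steel one at (284,171), in the grey tray with small hubs, and a green one at (160,173) on the bench. The steel one fits the description and the green one is the look-alike. I'll confirm in a crop.

```bash
python3 -c "
import cv2
i=cv2.imread('pics/w15.png')[60:240,120:360];cv2.imwrite('pics/c15.png',cv2.resize(i,None,fx=3,fy=3,interpolation=2))
from h import *
now();go([.4909,.3616,.0135],-80.9)"
```

```text
t 25.8 p [0.4707 0.3594 0.1904] jaw yaw -81.21 tilt xdir [-0.e+00 -2.e-04 -1.e+00] F [ 0.  -0.5  0.6] w 0.0701 j [ 0.595  0.066  1.314 -0.     1.762  2.012]
shift mm [176.9  20.3   0.9] rot [-0.31  0.01  0.  ] jawyaw used -80.9
```

View pics/c15.png

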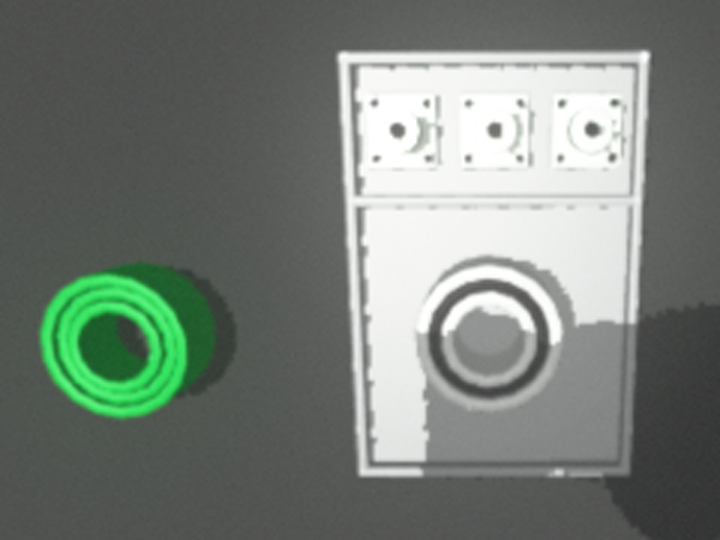

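The crop confirms it: the steel ring stands beside three small hubs and the green one is separate. Descending.

>>> send_rows(commands=[0.03,0.015,0.001,-0.3,0,0,0.07,0.075,0.0203,0.001,-0.3,0,0,0.07,0.11,0.0203,0.001,-0.3,0,0,0.07,0.133,0.0203,0.001,-0.3,0,0,0.07,0.15,0.0203,0.001,-0.3,0,0,0.07,0.165,0.0203,0.001,-0.3,0,0,0.07,0.173,0.0203,0.001,-0.3,0,0,0.07,0.176,0.0203,0.001,-0.3,0,0,0.07,0.176,0.0203,0.001,-0.3,0,0,0.07,0.176,0.0203,0.001,-0.3,0,0,0.07])

```text
time_s: 27.05
tool_pos: [0.4909, 0.3629, 0.0153]
ee_rot: [2.012, 1.569, 0.601]
force: [-0.4, -0.3, -0.8]
grip_width: 0.0704
```

```bash
python3 look.py w16 bearing_mid; python3 -c "
from h import *
now()"
```

```text
t 27.05 p [0.4909 0.3629 0.0153] jaw yaw -80.81 tilt xdir [ 1.1e-03  8.0e-04 -1.0e+00] F [-0.4 -0.3 -0.8] w 0.0704 j [0.581 0.176 1.509 0.    1.456 1.991]
bearing_mid 0.81 [  0. 213. 119.  95.] [0.4733 0.4797] [0.047 0.121] 16.7 z [0.004  0.031  0.0376]
   top [0.4771 0.4689] [0.0458 0.098 ] 16.7 0.0358
bearing_mid 0.71 [235. 213. 100. 105.] [0.4898 0.3544] [0.066 0.051] 77.9 z [0.0084 0.0378 0.0405]
   top [0.4912 0.3617] [0.0511 0.0508] 36.5 0.0387
t 27.15 p [0.4908 0.3628 0.0151] jaw yaw -80.81 tilt xdir [ 9.e-04  5.e-04 -1.e+00] F [ 0.3  0.5 -0.3] w 0.0698 j [ 0.581  0.176  1.509 -0.     1.456  1.991]
```

View pics/w16.png

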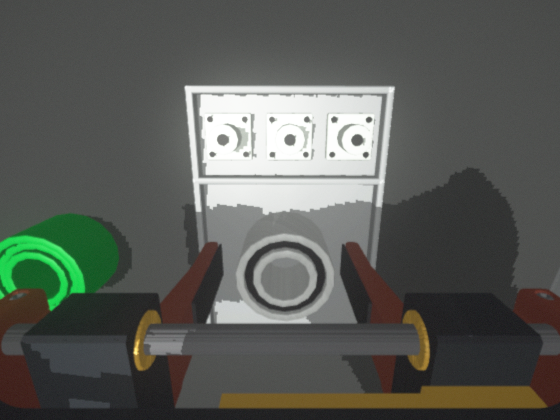

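>>> send_rows(commands=[0.001,0,0.001,0,0,0,0.07,0.001,0,0.001,0,0,0,0.04,0.001,0,0.001,0,0,0,0.04,0.001,0,0.001,0,0,0,0.04,0.001,0,0.001,0,0,0,0.04,0.001,0,0.001,0,0,0,0.04,-0.004,0,0.001,0,0,0,0.04,-0.02,0,0.001,0,0,0,0.04,-0.05,0,0.001,0,0,0,0.04,-0.09,0,0.001,0,0,0,0.04])

```text
time_s: 28.4
tool_pos: [0.4901, 0.3613, 0.1052]
ee_rot: [-1.228, 1.569, -2.639]
force: [0.7, -0.1, -2.8]
grip_width: 0.0511
```

```bash
python3 look.py w17 bearing_mid; python3 -c "
from h import *
now();go([.5158,.1285,.12],-87.7)"
```

```text
t 28.4 p [0.4901 0.3613 0.1052] jaw yaw -80.82 tilt xdir [-1.5e-03 -8.0e-04 -1.0e+00] F [ 0.7 -0.1 -2.8] w 0.0511 j [0.579 0.125 1.402 0.    1.616 1.99 ]
bearing_mid 0.92 [231. 212.  99. 108.] [0.4406 0.3506] [0.154 0.077] 18.3 z [0.0983 0.1296 0.1322]
   top [0.4906 0.3621] [0.0511 0.0509] 7.5 0.1305
bearing_mid 0.6 [ 88. 181.  80.  68.] [0.4676 0.4907] [0.051 0.052] 59.6 z [0.0046 0.0347 0.0378]
   top [0.4674 0.4908] [0.0501 0.0505] 54.3 0.0359
t 28.5 p [0.4931 0.3633 0.1115] jaw yaw -80.81 tilt xdir [ 0.009   0.006  -0.9999] F [ 1.3  0.6 -1.5] w 0.0508 j [0.579 0.121 1.396 0.    1.615 1.99 ]
shift mm [ -9.7 -15.  235.4] rot [ 6.89 -0.29 -0.55] jawyaw used -87.7
```

View pics/w17.png

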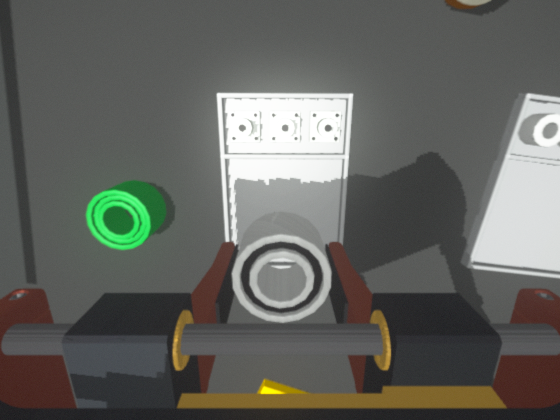

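```bash
python3 -c "
from h import *
go([.5158,.1285,.12],-87.7,base=([.4906,.3617,.1045],-80.82))"
```

```text
shift mm [-15.5 -12.3 234.2] rot [6.88 0.   0.  ] jawyaw used -87.7
```

>>> send_rows(commands=[-0.008,-0.001,0.02,0.5,0,0,0.04,-0.015,-0.003,0.05,1.3,0,0,0.04,-0.015,-0.005,0.085,2.5,0,0,0.04,-0.015,-0.007,0.122,3.7,0,0,0.04,-0.015,-0.009,0.16,4.9,0,0,0.04,-0.015,-0.011,0.195,5.9,0,0,0.04,-0.015,-0.012,0.222,6.6,0,0,0.04,-0.015,-0.0125,0.234,6.9,0,0,0.04,-0.015,-0.0125,0.234,6.9,0,0,0.04,-0.015,-0.0125,0.234,6.9,0,0,0.04])

```text
time_s: 29.75
tool_pos: [0.5154, 0.1293, 0.1191]
ee_rot: [-2.142, 1.57, 2.611]
force: [-0.4, -0.4, -2.3]
grip_width: 0.0513
```

```bash
python3 look.py w18 bearing_mid tray_bearings; python3 -c "
from h import *
now();go([.5158,.1285,.017],-87.7)"
```

```text
t 29.75 p [0.5154 0.1293 0.1191] jaw yaw -87.68 tilt xdir [-7.e-04  4.e-04 -1.e+00] F [-0.4 -0.4 -2.3] w 0.0513 j [ 1.810e-01 -8.900e-02  1.594e+00  1.000e-03  1.637e+00  1.712e+00]
bearing_mid 0.86 [232. 215.  97. 108.] [0.495  0.1292] [0.093 0.051] 1.4 z [0.1134 0.1435 0.1461]
   top [0.5161 0.1295] [0.0509 0.051 ] 73.4 0.1443
tray_bearings 0.65 [218.  86. 133. 162.] [0.5431 0.1296] [0.149 0.108] 2.1 z [0.0024 0.0041 0.0222]
   wall [0.5472 0.1297] [0.1411 0.1083] 2.1
t 29.9 p [0.5155 0.1295 0.1193] jaw yaw -87.64 tilt xdir [-2.e-04  2.e-04 -1.e+00] F [ 0.2  0.1 -4. ] w 0.051 j [ 0.182 -0.089  1.594  0.     1.637  1.712]
shift mm [102.3   0.3   1. ] rot [ 0.06 -0.01  0.01] jawyaw used -87.7
```

View pics/w18.png

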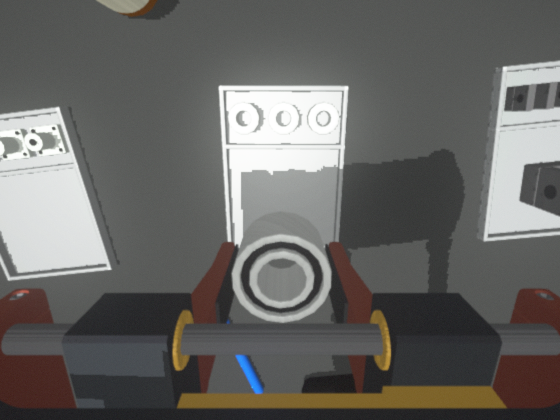

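>>> send_rows(commands=[0.02,0,0.001,0,0,0,0.04,0.045,0.0003,0.001,0,0,0,0.04,0.07,0.0003,0.001,0,0,0,0.04,0.087,0.0003,0.001,0,0,0,0.04,0.096,0.0003,0.001,0,0,0,0.04,0.1,0.0003,0.001,0,0,0,0.04,0.102,0.0003,0.001,0,0,0,0.04,0.1028,0.0003,0.001,0,0,0,0.04,0.1028,0.0003,0.001,0,0,0,0.04,0.1028,0.0003,0.001,0,0,0,0.04])

```text
time_s: 31.15
tool_pos: [0.5162, 0.1277, 0.017]
ee_rot: [1.735, 1.57, 0.204]
force: [-0.6, 0.1, -2.7]
grip_width: 0.0509
```

>>> send_rows(commands=[0.0003,0,0,0,0,0,0.04,0.0006,0,0,0,0,0,0.04,0.0009,0,0,0,0,0,0.04,0.0012,0,0,0,0,0,0.04,0.0014,0,0,0,0,0,0.04,0.0016,0,0,0,0,0,0.04,0.0017,0,0,0,0,0,0.04,0.0018,0,0,0,0,0,0.04,0.0018,0,0,0,0,0,0.04,0.0018,0,0,0,0,0,0.04])

```text
time_s: 32.4
tool_pos: [0.516, 0.1276, 0.0148]
ee_rot: [0.959, 1.571, -0.572]
force: [-0.3, 0.4, -2.8]
grip_width: 0.0508
```

>>> send_rows(commands=[0.0002,0,0,0,0,0,0.04,0.0004,0,0,0,0,0,0.04,0.0005,0,0,0,0,0,0.04,0.0006,0,0,0,0,0,0.04,0.0007,0,0,0,0,0,0.04,0.0008,0,0,0,0,0,0.04,0.0009,0,0,0,0,0,0.04,0.001,0,0,0,0,0,0.04,0.001,0,0,0,0,0,0.04,0.001,0,0,0,0,0,0.04])

```text
time_s: 33.65
tool_pos: [0.516, 0.1276, 0.0138]
ee_rot: [-2.527, 1.571, 2.225]
force: [0.3, -0.5, -3.3]
grip_width: 0.0513
```

>>> send_rows(commands=[0.0002,0,0,0,0,0,0.04,0.0004,0,0,0,0,0,0.04,0.0005,0,0,0,0,0,0.04,0.0006,0,0,0,0,0,0.04,0.0007,0,0,0,0,0,0.04,0.0008,0,0,0,0,0,0.04,0.0008,0,0,0,0,0,0.04,0.0008,0,0,0,0,0,0.04,0.0008,0,0,0,0,0,0.04,0.0008,0,0,0,0,0,0.04])

```text
time_s: 34.9
tool_pos: [0.5161, 0.1276, 0.0134]
ee_rot: [1.577, 1.571, 0.046]
force: [-3.6, -1.6, 5.4]
grip_width: 0.0508
```

>>> send_rows(commands=[-0.0005,0,0,0,0,0,0.055,-0.0005,0,0,0,0,0,0.062,-0.0005,0,0,0,0,0,0.068,-0.0005,0,0,0,0,0,0.068,-0.0005,0,0,0,0,0,0.068,-0.01,0,0,0,0,0,0.068,-0.03,0,0,0,0,0,0.068,-0.06,0,0,0,0,0,0.068,-0.1,0,0,0,0,0,0.068,-0.14,0,0,0,0,0,0.068])

```text
time_s: 36.15
tool_pos: [0.5161, 0.1276, 0.1561]
ee_rot: [1.706, 1.569, 0.175]
force: [0.0, -0.5, 0.3]
grip_width: 0.068
```

```bash
python3 look.py w19 bearing_mid tray_bearings tray_hubs; python3 -c "
from h import *
go([.44,-.3285,.17],-98.5,base=([.516,.1276,.154],-87.7))
now()"
```

```text
t 36.15 p [0.5161 0.1276 0.1561] jaw yaw -87.72 tilt xdir [ 1.9e-03  3.0e-04 -1.0e+00] F [ 0.  -0.5  0.3] w 0.068 j [ 0.178 -0.098  1.537 -0.     1.701  1.709]
bearing_mid 0.81 [255. 170.  53.  54.] [0.5098 0.1306] [0.051 0.065] 71.4 z [0.0053 0.0383 0.0407]
   top [0.516  0.1284] [0.0505 0.0511] 71.4 0.0388
tray_bearings 0.6 [224.  92. 112. 151.] [0.5397 0.1302] [0.156 0.11 ] 2.3 z [0.0024 0.0042 0.0221]
   wall [0.5398 0.1295] [0.1561 0.1083] 2.3
tray_hubs 0.56 [  1. 115. 131. 152.] [0.5049 0.3661] [0.16 0.12] 9.5 z [0.0027 0.0046 0.0257]
   wall [0.508  0.3622] [0.1558 0.1104] 9.3
shift mm [-16.  -94.2 452.7] rot [10.8  0.   0. ] jawyaw used -98.5
t 36.35 p [0.5167 0.1278 0.1553] jaw yaw -87.72 tilt xdir [ 3.7e-03  7.0e-04 -1.0e+00] F [-0.4 -0.3 -0.1] w 0.0681 j [ 0.178 -0.098  1.538  0.     1.698  1.709]
```

View pics/w19.png

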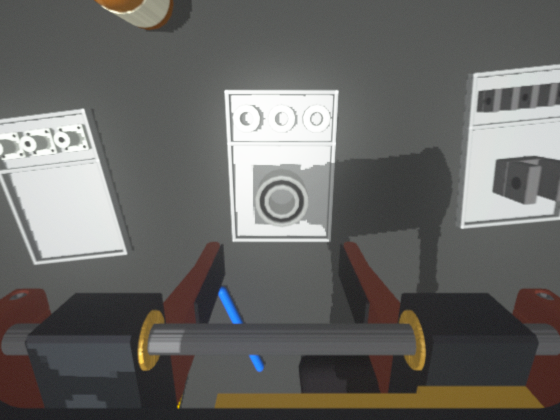

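>>> send_rows(commands=[-0.016,-0.01,0.05,1,0,0,0.066,-0.016,-0.023,0.11,2.5,0,0,0.066,-0.016,-0.035,0.17,4,0,0,0.066,-0.016,-0.048,0.23,5.5,0,0,0.066,-0.016,-0.06,0.29,7,0,0,0.066,-0.016,-0.073,0.35,8.5,0,0,0.066,-0.016,-0.085,0.41,10,0,0,0.066,-0.016,-0.094,0.453,10.6,0,0,0.066,-0.016,-0.094,0.453,10.6,0,0,0.066,-0.016,-0.094,0.453,10.6,0,0,0.066])

```text
time_s: 37.6
tool_pos: [0.4399, -0.3279, 0.168]
ee_rot: [-2.39, 1.569, 2.178]
force: [-0.6, 0.3, -0.2]
grip_width: 0.0657
```

```bash
python3 look.py w20 hub_mid;python3 look.py w21 hub_mid; python3 -c "
from h import *
now();go([.4542,-.3289,.0205],-98.3)"
```

```text
t 37.6 p [ 0.4399 -0.3279  0.168 ] jaw yaw -98.32 tilt xdir [-0.0013  0.0018 -1.    ] F [-0.6  0.3 -0.2] w 0.0657 j [-7.030e-01 -4.900e-02  1.469e+00  1.000e-03  1.724e+00  1.013e+00]
hub_mid 0.68 [259. 152.  45.  49.] [ 0.4538 -0.329 ] [0.05 0.05] 81.2 z [0.0149 0.0175 0.0499]
   top [ 0.4542 -0.3285] [0.0278 0.0292] 81.3 0.0488
   flange [ 0.4538 -0.329 ] [0.0497 0.0504] 81.2
t 37.7 p [ 0.4404 -0.3274  0.1687] jaw yaw -98.23 tilt xdir [-3.e-04  8.e-04 -1.e+00] F [ 0.4  0.5 -0.3] w 0.0661 j [-0.702 -0.05   1.469  0.     1.723  1.013]
hub_mid 0.76 [255. 154.  55.  50.] [ 0.4541 -0.3289] [0.053 0.05 ] 81.8 z [0.0124 0.0174 0.05  ]
   top [ 0.4542 -0.3285] [0.0287 0.0287] 82.4 0.0488
   flange [ 0.4542 -0.3286] [0.05   0.0497] 81.7
t 37.8 p [ 0.4406 -0.3275  0.1691] jaw yaw -98.21 tilt xdir [ 2.e-04  2.e-04 -1.e+00] F [0.1 0.1 0.1] w 0.0659 j [-0.701 -0.051  1.469  0.     1.723  1.013]
shift mm [148.6  13.7  -0.5] rot [ 0.09 -0.01 -0.01] jawyaw used -98.3
```

View pics/w21.png

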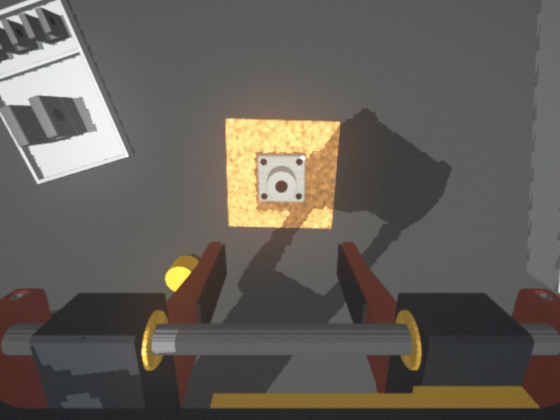

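The hub stands alone on the pad at (282,178). Descend, close and lift. The earlier, identical approach ended centred.

>>> send_rows(commands=[0.03,0.0137,-0.0003,0,0,0,0.066,0.075,0.0137,-0.0003,0,0,0,0.066,0.1,0.0137,-0.0003,0,0,0,0.066,0.12,0.0137,-0.0003,0,0,0,0.066,0.135,0.0137,-0.0003,0,0,0,0.066,0.145,0.0137,-0.0003,0,0,0,0.066,0.1485,0.0137,-0.0003,0,0,0,0.066,0.1485,0.0137,-0.0003,0,0,0,0.066,0.1485,0.0137,-0.0003,0,0,0,0.066,0.1485,0.0137,-0.0003,0,0,0,0.066])

```text
time_s: 39.05
tool_pos: [0.454, -0.3307, 0.0212]
ee_rot: [0.996, 1.57, -0.72]
force: [1.0, -0.1, 0.1]
grip_width: 0.066
```

```bash
python3 look.py w22 hub_mid
```

```text
t 39.05 p [ 0.454  -0.3307  0.0212] jaw yaw -98.32 tilt xdir [ 8.e-04 -7.e-04 -1.e+00] F [ 1.  -0.1  0.1] w 0.066 j [-0.69   0.043  1.64  -0.     1.457  1.026]
hub_mid 0.58 [235. 207.  87. 102.] [ 0.4445 -0.3273] [0.053 0.071] 81.2 z [0.0081 0.0178 0.0498]
   top [ 0.4546 -0.3287] [0.029  0.0293] 23.3 0.0486
   flange [ 0.4543 -0.3287] [0.0501 0.0504] 81.8
```

>>> send_rows(commands=[0,0,-0.0018,0,0,0,0.066,0,0,-0.0018,0,0,0,0.02,0,0,-0.0018,0,0,0,0.02,0,0,-0.0018,0,0,0,0.02,0,0,-0.0018,0,0,0,0.02,0,0,-0.0018,0,0,0,0.02,-0.005,0,-0.0018,0,0,0,0.02,-0.02,0,-0.0018,0,0,0,0.02,-0.05,0,-0.0018,0,0,0,0.02,-0.09,0,-0.0018,0,0,0,0.02])

```text
time_s: 40.4
tool_pos: [0.4535, -0.3283, 0.1114]
ee_rot: [-2.133, 1.569, 2.434]
force: [0.8, -0.9, -2.2]
grip_width: 0.0301
```

```bash
python3 look.py w23 hub_mid;  python3 -c "
from h import *
now();go([.4844,.3585,.125],-80.9,base=([.4543,-.329,.1105],-98.3))"
```

```text
t 40.4 p [ 0.4535 -0.3283  0.1114] jaw yaw -98.32 tilt xdir [-0.0011  0.001  -1.    ] F [ 0.8 -0.9 -2.2] w 0.0301 j [-0.687 -0.009  1.53   0.     1.622  1.029]
hub_mid 0.68 [238. 210.  86.  98.] [ 0.4591 -0.3286] [0.05 0.04] 81.7 z [0.1006 0.1243 0.1408]
   top [ 0.4541 -0.328 ] [0.029  0.0294] 57.6 0.1396
   flange [0. 0.] [0. 0.] 0.0
t 40.5 p [ 0.4562 -0.3304  0.1174] jaw yaw -98.32 tilt xdir [ 0.008  -0.0065 -0.9999] F [ 0.1  0.2 -0.4] w 0.0292 j [-0.687 -0.013  1.523  0.     1.621  1.029]
shift mm [ -14.5  -69.5 -684.6] rot [-17.4   0.    0. ] jawyaw used -80.9
```

View pics/w23.png

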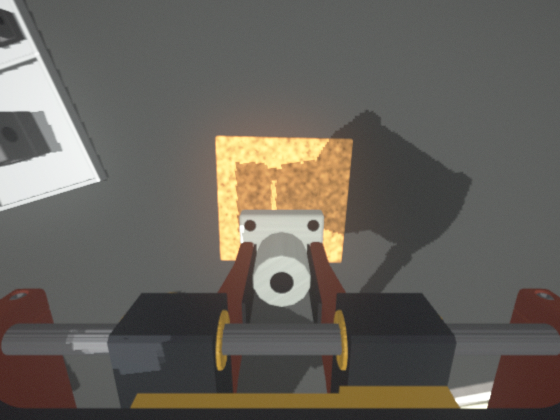

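>>> send_rows(commands=[-0.01,-0.002,-0.02,-0.5,0,0,0.02,-0.02,-0.005,-0.055,-1.5,0,0,0.02,-0.025,-0.01,-0.095,-2.5,0,0,0.02,-0.025,-0.014,-0.138,-3.5,0,0,0.02,-0.025,-0.018,-0.18,-4.5,0,0,0.02,-0.025,-0.023,-0.225,-5.5,0,0,0.02,-0.025,-0.027,-0.268,-6.6,0,0,0.02,-0.025,-0.032,-0.311,-7.8,0,0,0.02,-0.025,-0.036,-0.354,-9,0,0,0.02,-0.025,-0.04,-0.395,-10,0,0,0.02])

```text
time_s: 41.75
tool_pos: [0.4701, 0.0703, 0.1344]
ee_rot: [-1.714, 1.569, 3.03]
force: [0.4, 0.0, -0.2]
grip_width: 0.0296
```

```bash
python3 -c "
from h import *
now();go([.4844,.3585,.125],-80.9)
# commanded pose after the call
b=np.array([.4543,-.329,.1105]);T=Rdown(-98.3);c=b+T@np.array([-.025,-.04,-.395]);print(c);go([.4844,.3585,.125],-80.9,base=(c,-88.3))"
```

```text
t 41.75 p [0.4701 0.0703 0.1344] jaw yaw -88.22 tilt xdir [-2.2e-03  2.0e-04 -1.0e+00] F [ 0.4  0.  -0.2] w 0.0296 j [ 0.077 -0.247  1.707  0.     1.683  1.616]
shift mm [   9.4   23.3 -287.6] rot [-7.32 -0.03  0.12] jawyaw used -80.9
[0.47173967 0.06763693 0.1355    ]
shift mm [  10.5   21.3 -290.4] rot [-7.4  0.   0. ] jawyaw used -80.9
```

>>> send_rows(commands=[0,0.003,-0.04,-1,0,0,0.02,0,0.006,-0.08,-2,0,0,0.02,0,0.009,-0.12,-3,0,0,0.02,0,0.012,-0.16,-4,0,0,0.02,0,0.015,-0.2,-5,0,0,0.02,0,0.018,-0.24,-6,0,0,0.02,0.003,0.02,-0.27,-7,0,0,0.02,0.006,0.0213,-0.285,-7.4,0,0,0.02,0.01,0.0213,-0.2904,-7.4,0,0,0.02,0.01,0.0213,-0.2904,-7.4,0,0,0.02])

```text
time_s: 43.0
tool_pos: [0.4839, 0.3582, 0.1247]
ee_rot: [-0.995, 1.569, -2.408]
force: [-0.7, -0.3, -0.7]
grip_width: 0.0291
```

```bash
python3 look.py w24 hub_mid tray_hubs; python3 look.py w25 hub_mid tray_hubs; python3 -c "
from h import *
now();go([.4844,.3585,.02],-80.9)"
```

```text
t 43.0 p [0.4839 0.3582 0.1247] jaw yaw -80.94 tilt xdir [-0.0013 -0.0012 -1.    ] F [-0.7 -0.3 -0.7] w 0.0291 j [ 0.581  0.101  1.394 -0.     1.649  1.994]
hub_mid 0.83 [238. 206.  87. 101.] [0.4409 0.3448] [0.15 0.08] 22.1 z [0.1126 0.1364 0.1539]
   top [0.4844 0.3588] [0.0299 0.0294] 41.6 0.1527
   flange [0. 0.] [0. 0.] 0.0
tray_hubs 0.68 [221.  86. 127. 168.] [0.5084 0.3621] [0.156 0.113] 9.0 z [0.0024 0.0042 0.026 ]
   wall [0.5085 0.3626] [0.1553 0.1086] 9.1
t 43.15 p [0.4846 0.358  0.1258] jaw yaw -80.99 tilt xdir [ 3.e-04 -1.e-04 -1.e+00] F [ 0.1 -0.6 -2.2] w 0.0296 j [ 0.58   0.1    1.393 -0.     1.649  1.993]
hub_mid 0.64 [240. 208.  86. 101.] [0.4388 0.3581] [0.142 0.067] 10.9 z [0.1147 0.1379 0.1551]
   top [0.4856 0.3585] [0.0292 0.0289] 73.4 0.1539
   flange [0. 0.] [0. 0.] 0.0
tray_hubs 0.95 [218.  89. 128. 166.] [0.5086 0.3637] [0.158 0.111] 9.1 z [0.0024 0.0043 0.0259]
   wall [0.5081 0.3623] [0.1565 0.1084] 9.1
t 43.3 p [0.4846 0.3583 0.126 ] jaw yaw -80.97 tilt xdir [ 5.e-04  3.e-04 -1.e+00] F [ 0.1 -0.4 -1.9] w 0.0293 j [ 0.58   0.1    1.392 -0.     1.649  1.994]
shift mm [106.   -0.2  -0.2] rot [-0.07 -0.01 -0.03] jawyaw used -80.9
```

View pics/w25.png

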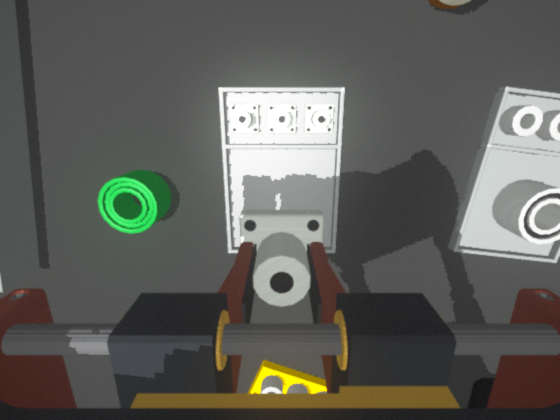

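>>> send_rows(commands=[0.02,-0.0002,0,0,0,0,0.02,0.045,-0.0005,0,0,0,0,0.02,0.07,-0.0005,0,0,0,0,0.02,0.087,-0.0005,0,0,0,0,0.02,0.097,-0.0005,0,0,0,0,0.02,0.101,-0.0005,0,0,0,0,0.02,0.103,-0.0005,0,0,0,0,0.02,0.104,-0.0005,0,0,0,0,0.02,0.104,-0.0005,0,0,0,0,0.02,0.104,-0.0005,0,0,0,0,0.02])

```text
time_s: 44.55
tool_pos: [0.484, 0.3589, 0.0219]
ee_rot: [2.036, 1.57, 0.624]
force: [-0.1, 0.0, -1.9]
grip_width: 0.0293
```

>>> send_rows(commands=[0.0003,0,0,0,0,0,0.02,0.0006,0,0,0,0,0,0.02,0.0009,0,0,0,0,0,0.02,0.0012,0,0,0,0,0,0.02,0.0014,0,0,0,0,0,0.02,0.0016,0,0,0,0,0,0.02,0.0017,0,0,0,0,0,0.02,0.0018,0,0,0,0,0,0.02,0.0018,0,0,0,0,0,0.02,0.0018,0,0,0,0,0,0.02])

```text
time_s: 45.8
tool_pos: [0.4838, 0.3588, 0.0198]
ee_rot: [2.139, 1.571, 0.727]
force: [-0.2, 0.2, -1.3]
grip_width: 0.0296
```

>>> send_rows(commands=[0.0002,0,0,0,0,0,0.02,0.0004,0,0,0,0,0,0.02,0.0005,0,0,0,0,0,0.02,0.0006,0,0,0,0,0,0.02,0.0007,0,0,0,0,0,0.02,0.0008,0,0,0,0,0,0.02,0.0009,0,0,0,0,0,0.02,0.001,0,0,0,0,0,0.02,0.001,0,0,0,0,0,0.02,0.001,0,0,0,0,0,0.02])

```text
time_s: 47.05
tool_pos: [0.4839, 0.3588, 0.0195]
ee_rot: [1.791, 1.57, 0.379]
force: [-3.7, -2.5, 6.2]
grip_width: 0.0303
```

Contact made. Releasing and lifting.

>>> send_rows(commands=[-0.0005,0,0,0,0,0,0.034,-0.0005,0,0,0,0,0,0.045,-0.0005,0,0,0,0,0,0.066,-0.0005,0,0,0,0,0,0.066,-0.0005,0,0,0,0,0,0.066,-0.01,0,0,0,0,0,0.066,-0.03,0,0,0,0,0,0.066,-0.06,0,0,0,0,0,0.066,-0.1,0,0,0,0,0,0.066,-0.15,0,0,0,0,0,0.066])

```text
time_s: 48.3
tool_pos: [0.4835, 0.3586, 0.171]
ee_rot: [2.259, 1.571, 0.847]
force: [-0.3, 0.5, 0.5]
grip_width: 0.0663
```

```bash
python3 look.py w26 hub_mid tray_hubs; python3 - <<'E'
from h import *
for n in('scene','side'):
    p,d=viewer.capture(n);cv2.imwrite(f'pics/{n}9.png',p[:,:,::-1])
now()
E
```

```text
t 48.3 p [0.4835 0.3586 0.171 ] jaw yaw -80.92 tilt xdir [ 0.e+00  1.e-04 -1.e+00] F [-0.3  0.5  0.5] w 0.0663 j [0.582 0.092 1.321 0.    1.729 1.994]
hub_mid 0.96 [257. 166.  48.  52.] [0.4838 0.3595] [0.05 0.05] 9.2 z [0.0126 0.0165 0.049 ]
   top [0.4843 0.3595] [0.0286 0.0286] 10.2 0.0477
   flange [0.4838 0.3595] [0.0504 0.0497] 9.2
tray_hubs 0.8 [229.  91. 110. 145.] [0.5055 0.362 ] [0.163 0.114] 9.1 z [0.0021 0.0043 0.0259]
   wall [0.5081 0.3624] [0.1551 0.1082] 9.0
t 48.55 p [0.484  0.3589 0.1698] jaw yaw -80.92 tilt xdir [ 1.3e-03  8.0e-04 -1.0e+00] F [-0.7  0.4 -0.7] w 0.0663 j [ 0.582  0.092  1.323 -0.     1.725  1.994]
```

View pics/w26.png

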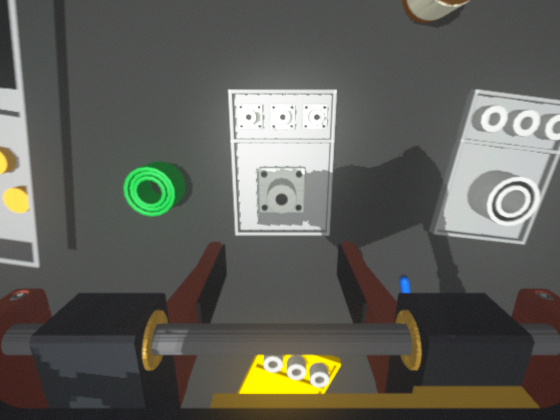

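View pics/scene9.png

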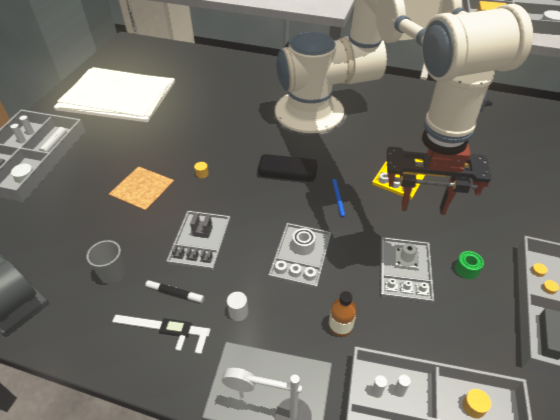

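View pics/side9.png

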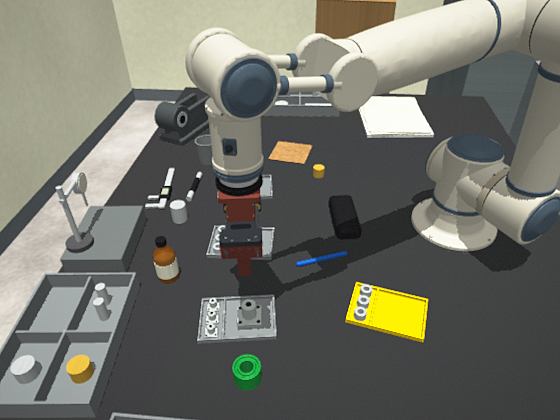

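All three parts stand upright in their own trays. In the scene picture the fork is at (202,225), the bearing at (303,238) and the hub at (407,254). The pad is empty, the bottle and cup are where they were, and the arm touches nothing.

```bash
python3 -c "
from workcell import env
print(env.sign_off())"
```

```text
the job is handed in; nothing more can be done
None
```

All three large parts now stand upright in their own trays, and I handed the job in at about 48.6 s. I parked the hub on the cork pad and let go of it there. Then I moved the fork to the forks tray and the bearing to the bearings tray, and took the hub from the pad to the hubs tray.

- **Centring:** the last wrist-camera fits put the fork and the bearing within about 0.5 mm of their compartment centres, and the hub within about 1 mm. The top heights match parts standing flat on the tray floor.
- **Setting down:** I lowered each part until light contact, about 5–6 N at the wrist, before opening the fingers.
- **Bystanders:** the bottle, the cup, the green ring and the yellow tray look unmoved in the last scene picture. I compared them by eye and did not measure their positions again.
- **Disagreement:** the side camera put the trays up to about 4 mm away in y from the wrist-camera fits. I used the wrist camera, which gave repeatable results and the right tray sizes.
- **Failed checks:** none.

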